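Take a handed-in culture set apart and put it to its stations

TASK

A culture set has been handed in piled on its job card: take the pile apart and seat each thing flat at its own station, with the timer in its charging cradle, the pink dish in the round stage of the black warming plate and the straw-coloured dish in the recess of the aluminium cooling block. Slide the job card along the small clipboard, in under its sprung clip (the card's edge lifts it), until it is home against the stop. Keep both dishes upright all the while and leave the brown bottle and the marker pen where they are.

Things in the scene. Friction and masses are not known exactly. Their poses are not given: they have to be found in the camera images.
- timer_center (a point): White bench timer on top of the pile (another timer, and dishes, far left on the bench are not meant), 68 x 62 x 17 mm (along its x, y, z; the display and keys add 2 mm on top). The point is its centre, half-way up (8.5 mm over its underside). It lies across both dishes, its x axis nearly along the job card's x axis; take it across its 62 mm width (y).
- dish_pink_center (a point): Closed culture dish of the pile with pink-red medium; the lid does not come off. Gripped diameter 53 mm (the lid's rim looks 56 mm), 15 mm tall. The point is its centre, 7.5 mm over its underside.
- dish_straw_center (a point): Closed culture dish of the pile with pale straw-coloured medium; the lid does not come off. Gripped diameter 53 mm (rim looks 56 mm), 15 mm tall. The point is its centre, 7.5 mm over its underside.
- card_center (a point): Job card: stiff white ruled plate with a yellow band at one end, 130 x 66 x 5 mm (x, y, z), bottom of the pile, flat on the worktop. The point is its centre, 2.5 mm over its underside. The dishes stand on it about 31 mm either side of its centre along x, the timer on both. Once cleared, take it by its long edges (66 mm apart). Either end may go under the clip.
- clipboard: Small dark-brown clipboard fixed, 180 x 100 x 5 mm, origin under its centre; upper face 5 mm above the worktop. Sprung steel clip at its +x end (robot's left), under it a steel stop with its face at x = +55 mm, 66 mm wide, 9 mm high. The card is home when its leading edge meets the stop: card centre at x = -10 mm, y = 0, long side along the board's x. Nothing rises over 25 mm.
- clip (a joint): Angle of the clip: 0 closed, about 0.08 on the card. The clip is 60 mm wide; its lip, at x = +35 mm of the clipboard, is 2 mm above the board when closed; before it a flare rises at 22 degrees towards -x, its edge at x = +14 mm with 10 mm beneath, so a plate slid along the board towards +x lifts the lip. It presses with 0.8 N closed, 1.3 N on the card; sliding the card in takes 2 to 4 N.
- warm_nest (a point): Warming plate: charcoal-black box 88 x 84 x 24 mm fixed to the worktop, with a small display and keys on its front side (-x) and a round black stage on top. The point is the centre of the stage's floor, 26 mm above the worktop; the stage is 69 mm wide inside, within a rim 4 mm high and 78 mm wide outside.
- cool_nest (a point): Cooling block: bare finned aluminium block 84 x 82 mm on a blue foot 88 x 86 mm, fixed to the worktop, 27 mm tall in all. The point is the centre of the floor of its round recess, 23 mm above the worktop; the recess is 68 mm wide and 4 mm deep.
- cradle_seat (a point): The timer's charging cradle: shallow white tray 92 x 86 mm (x, y) fixed to the worktop, grey floor with two brass contacts; outside its +x wall a hump 14 mm tall with a green lamp. The point is the centre of its floor, 4 mm above the worktop; inside 84 x 78 mm (x, y), walls 4 mm above the floor. The timer fits with its x axis along the cradle's x, either way round.
- bottle_lysis: Brown reagent bottle with black cap, 44 mm wide, 88 mm tall; bystander, origin under its centre.
- marker_black: Marker pen lying down, 132 mm long, 13 mm thick; bystander, origin under its centre.

How it is judged (in metres and radians):
At the end, for the whole second after the job is handed in: Pink dish flat on the warming stage, straw dish flat in the cooling recess (within 12 mm of centre), timer flat in its cradle (14 mm), card flat under the raised clip (angle over 0.035), within 12 mm of stop and midline and 0.15 rad of straight; tilts under 0.06 rad; all released (horizontal distance between dish_pink_center and warm_nest below 0.012 m and z of dish_pink_center in the frame of warm_nest between 0.004 and 0.0105 m and angle between each of dish_pink_center, dish_straw_center, timer_center, card_center's own z axis and vertical below 0.06 rad and horizontal distance between dish_straw_center and cool_nest below 0.012 m and z of dish_straw_center in the frame of cool_nest between 0.004 and 0.0105 m and horizontal distance between timer_center and cradle_seat below 0.014 m and z of timer_center in the frame of cradle_seat between 0.005 and 0.0115 m and x of card_center in the frame of clipboard between -0.022 and -0.005 m and y of card_center in the frame of clipboard between -0.012 and 0.012 m and z of card_center in the frame of clipboard between 0.004 and 0.01 m and angle between the x axis of card_center and the x axis of clipboard, either way round below 0.15 rad and value of joint clip above 0.035 rad); the robot touches nothing.
It fails at once if a dish is tipped by more than 0.5 rad (angle between any of dish_pink_center, dish_straw_center's own z axis and vertical above 0.5 rad).
It fails at once if a bystander (the brown bottle or the pen) is moved by more than 20 mm (distance of any of bottle_lysis, marker_black from where it was at the start of the episode above 0.02 m).
It also fails if it takes over 99 s, if anything falls off the work surface, if the arm or the gripper's body presses on something with over 40 N, if the wrist force passes 120 N, or if a joint passes its speed limit or range.

ROBOT

A 6-joint arm with a two-finger parallel gripper is mounted at the origin on a cart in front of the work surface, level with it; the furniture and walls round the work are solid. World frame = base frame: x ahead of the robot, y to its left, z up, the work surface at z = 0. Lengths are in mm, angles in degrees, forces in N, time in s.
With the tool pointing down it reaches from about 300 to 950 mm from the base axis. Payload 3.1 kg.
Tool frame: the origin (TCP) lies midway between the tips of the shut fingers; the grasp point (between the pads) lies 19 mm behind it; z points along the fingers, y is the line along which they close (so a half turn about z gives the same grasp; the last joint's range is limited). The gripper opens to 85 mm and grips with 20 to 120 N. Pads are 22 mm wide; open, the fingers measure 114 mm over their backs; the gripper's body (76 mm by 85 mm) begins 54 mm behind the grasp point. The pads swing forward as they close: fully open they stand 13 mm farther back than shut.
Start: joints at [60.178, 17.653, 93.61, -0, 68.738, -3.994], TCP at [272.329, 562.556, 231.272] pointing down, gripper open.
Joint ranges: [-175.34, 175.34], [-45.06, 112.39], [2.9, 150.54], [-68.45, 248.45], [3.09, 151.38], [-168.51, 168.51]. Speed limits (degrees/s): [159.86, 159.86, 180, 180, 180, 180].

INTERFACE

Orientations are given as a 3x3 rotation matrix whose columns are the frame's x, y, z axes.
In Python, from cell import robot gives the robot as it stands.
- The arm moves only by the tool arm_command, never from a script. Its argument "targets" is a list of rows, each a list of 3 entries, a list of its own where there are three numbers: the closure, from -1 (fully open) to 1 (shut), so that 0 is half open, then the shift along the tool's x, y, z in m, then the turn, a rotation vector about the tool's x, y, z in rad. In form: [[gripper, [dx, dy, dz], [wx, wy, wz]], ...]. A call has 1 to 10 rows; each row is the pose to reach, as a shift and turn from the pose commanded when the call began, along the tool's axes at that moment; what a row does not reach only later rows make up. A row lasts 1/10 s, in which the tool goes at most 50 mm and 8.59 degrees, less where a joint would pass 70% of its speed; a pose out of reach is approached as far as the arm can. A call with a gripper value outside its range is refused whole. The fingers move at their own pace and stop on an object; the grip force is fixed at half the most. Time passes only in rows, so rows that repeat a pose let the fingers close. It gives the time, the measured TCP pose, the force and the opening at its end, in the units of the state.
- robot.state(): the state, without advancing time (a new reading comes with each control period).
- robot.capture(name): name is "scene" or "top" or "wrist"; returns the picture (420x560x3 uint8, blue, green, red); there is no depth.
- robot.calibration(name): a dict with "mtx" (3x3 intrinsics, pixels), "R" (3x3) and "t" (3): a world point X has camera coordinates R X + t. Camera axes: x right, y down, z forward; pixel columns grow to the right and rows downward; lengths in mm; the calibration is good to about 2 mm. A picture is of the moment at which its call begins: read the wrist's pose just before it. calibration takes no time and is no camera call; for the wrist camera it gives the pose at the moment of the call.
- robot.sign_off(): hands the job in, once; it reports no verdict.
Trained networks look in the newest picture that a camera, given by its name, has taken for a name from the list of things; names that differ only in an ending like _2 or _b are one class to them, and where a whole thing is asked for, a point or a joint stands for the part that bears it (a point fixed in the world has none). Each returns a list of dicts, best first, with "confidence" (0 to 1); they miss things now and then, are a little off and sometimes report something else, mostly with a low value. They report only what shows in the picture. A call takes as long as a camera call.
- robot.find_in(camera, thing): "at" ([x, y, z] in mm, in the coordinates of the camera as it stood for that picture, good to about 4 mm: the middle of the surface that is visible of it).
- robot.cut_out(camera, thing): "region" (420x560 bool, what is visible of it).
The state is a dict: "time": time; "joint_positions": joint angles; "qvel": joint speeds; "tau": joint torques, N m; "ee_pos": TCP position; "tcp_rot": TCP orientation; "force": force on the tool from outside, world axes, zero at the start; "wrist_torque": the same for the moment, N m; "gripper_width": finger opening in mm.
Only numpy, scipy, OpenCV 4.12 (cv2) and the standard library are available. Lean on these libraries where they do the work, as an engineer would, in place of code of your own. Each camera call takes 0.05 s, during which the arm holds its last target. There are 200 camera calls.

## Working session

There is one attempt and no reset: what is moved stays moved. The work goes in short steps, Python scripts to look and compute and a tool call to move; the robot and the scene stay as the last step left them, time stands still between calls to the robot, and variables do not carry over. Pictures are saved under pics/ and viewed, on a budget of 14 in all, crops included, one or two more only if the job needs it, and the job is handed in when it is done.

Besides the shell and the picture viewer there is one more tool, called after "Request:" as name(argument=value, ...) on one line, values as JSON. arm_command: Moves the arm, as the interface text tells. Its arguments: {"type":"object","properties":{"targets":{"type":"array","items":{"type":"array"}}},"required":["targets"]}

```bash
ls; mkdir -p pics
cat > h.py <<'E'
import numpy as np, cv2
from cell import robot
np.set_printoptions(precision=1,suppress=True)
def cam2w(c,p):
    k=robot.calibration(c); return np.array(k["R"]).T@(np.array(p)-np.array(k["t"]))
def pix2w(c,uv,z,k=None):
    k=k or robot.calibration(c); R=np.array(k["R"]);t=np.array(k["t"]);o=-R.T@t
    d=R.T@np.linalg.inv(np.array(k["mtx"]))@np.array([uv[0],uv[1],1.]); return o+d*(z-o[2])/d[2]
def mask(c,n):
    r=robot.cut_out(c,n)
    return r[0] if r else None
E
python3 - <<'E'
from h import *
a=robot.capture("top");b=robot.capture("scene")
cv2.imwrite("pics/top.png",cv2.resize(a,(800,600)));cv2.imwrite("pics/scene.png",cv2.resize(b,(800,600)))
s=robot.state();print(s["time"],s["tcp_rot"],s["ee_pos"],s["gripper_width"])
for n in ["timer_center","dish_pink_center","dish_straw_center","card_center","clipboard","warm_nest","cool_nest","cradle_seat","bottle_lysis","marker_black"]:
    for c in ["top"]:
        try:
            for r in robot.find_in(c,n)[:3]: print(n,c,round(r["confidence"],2),cam2w(c,r["at"]))
        except Exception as e: print(n,e)
E
```

```text
pics
0.1 [[-0.9  0.4 -0. ]
 [ 0.4  0.9 -0. ]
 [ 0.  -0.  -1. ]] [272.  561.9 230.2] 85.14267107524306
timer_center top 0.95 [493.9 166.2  35.3]
dish_pink_center top 0.54 [451.4 165.7  18.9]
card_center top 0.61 [487.9 180.1   7.4]
clipboard top 0.59 [510.3 458.6  10.2]
warm_nest top 0.85 [624.2 340.3  27.5]
cool_nest top 0.97 [500.7 277.7  24.6]
cradle_seat top 0.79 [636.6 226.5  10.1]
bottle_lysis top 0.83 [714.3 357.9  62.8]
bottle_lysis top 0.45 [521.3 495.3  15.1]
marker_black top 0.6 [732.5 219.8  13.7]
```

View pics/top.png

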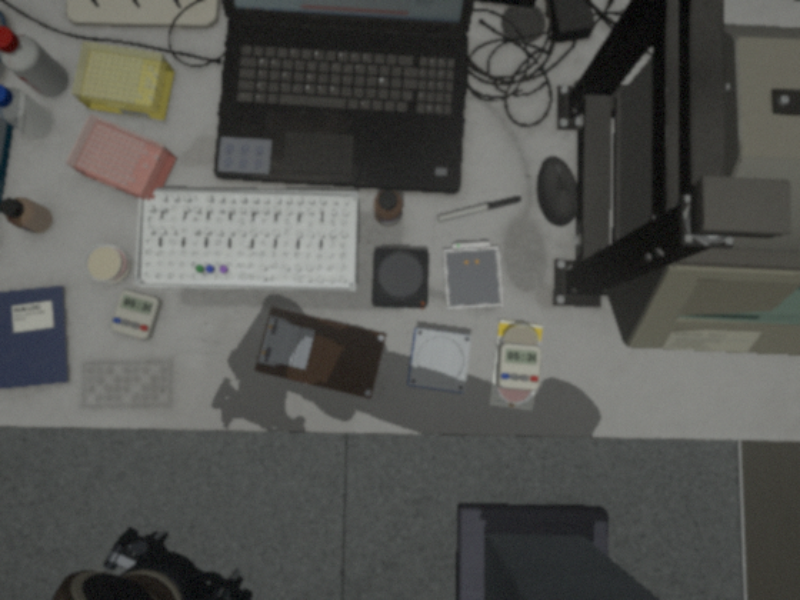

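View pics/scene.png

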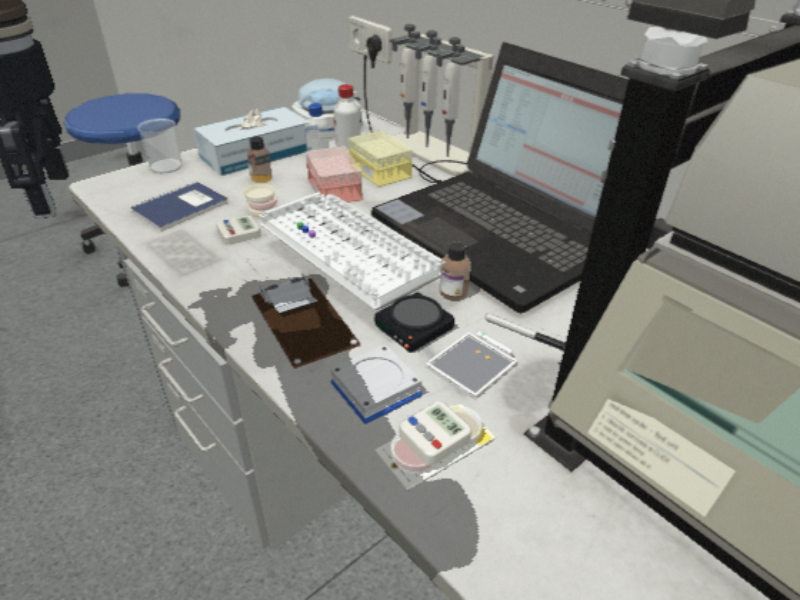

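The top view shows the pile around px (520,365), with card x roughly along world x and the pink dish nearest the robot. The clipboard is at (320,350), the block at (440,357), the plate at (400,277) and the cradle at (473,275), all in the 800 px image. Next I'll look with the wrist camera.

```bash
cat >> h.py <<'E'
from scipy.spatial.transform import Rotation as Ro
def plan(xyz,yaw=None,quiet=False):
    """yaw: world angle (deg) of tool y axis, tool pointing down"""
    s=robot.state();R=np.array(s["tcp_rot"]);p=np.array(s["ee_pos"])
    d=R.T@(np.array(xyz,float)-p)/1000
    w=np.zeros(3)
    if yaw is not None:
        a=np.radians(yaw);y=np.array([np.cos(a),np.sin(a),0]);z=np.array([0,0,-1.]);T=np.c_[np.cross(y,z),y,z]
        w=Ro.from_matrix(R.T@T).as_rotvec()
    print("t%.1f pos"%s["time"],p,"yaw %.1f"%np.degrees(np.arctan2(R[1,1],R[0,1])),"J",np.array(s["joint_positions"]),"w %.1f"%s["gripper_width"],"F",np.array(s["force"]))
    print("shift",np.round(d,4).tolist(),"turn",np.round(w,4).tolist(), "rows>=",np.ceil(max(np.linalg.norm(d)/.05,np.linalg.norm(w)/.15)))
E
python3 - <<'E'
from h import *
k=robot.calibration("wrist");s=robot.state()
R=np.array(k["R"]);o=-R.T@np.array(k["t"]);Rt=np.array(s["tcp_rot"])
print("cam in tool",Rt.T@(o-np.array(s["ee_pos"])));print(R@Rt);print(k["mtx"])
plan([500,230,420],90)
E
```

```text
cam in tool [  79.8    0.2 -143.3]
[[-0.   1.  -0. ]
 [-1.  -0.  -0.3]
 [-0.3  0.   1. ]]
[[339.9   0.  282.4]
 [  0.  339.9 205.9]
 [  0.    0.    1. ]]
t0.6 pos [272.3 562.6 231.3] yaw 64.2 J [60.2 17.7 93.6  0.  68.7 -4. ] w 85.2 F [0.1 0.  0.1]
shift [-0.3498, -0.2001, -0.1887] turn [0.0, 0.0, -0.4508] rows>= 9.0
```

```bash
python3 -c "
from h import *
plan([530,300,280],90)"
```

```text
t0.6 pos [272.3 562.6 231.3] yaw 64.2 J [60.2 17.7 93.6  0.  68.7 -4. ] w 85.2 F [0.1 0.  0.1]
shift [-0.3463, -0.1241, -0.0487] turn [0.0, 0.0, -0.4508] rows>= 8.0
```

Request:
arm_command(targets=[[-1, [-0.346, -0.124, -0.049], [0, 0, -0.45]], [-1, [-0.346, -0.124, -0.049], [0, 0, -0.45]], [-1, [-0.346, -0.124, -0.049], [0, 0, -0.45]], [-1, [-0.346, -0.124, -0.049], [0, 0, -0.45]], [-1, [-0.346, -0.124, -0.049], [0, 0, -0.45]], [-1, [-0.346, -0.124, -0.049], [0, 0, -0.45]], [-1, [-0.346, -0.124, -0.049], [0, 0, -0.45]], [-1, [-0.346, -0.124, -0.049], [0, 0, -0.45]], [-1, [-0.346, -0.124, -0.049], [0, 0, -0.45]], [-1, [-0.346, -0.124, -0.049], [0, 0, -0.45]]])

```text
time: 1.6
ee_pos: [529.9, 299.8, 280.2]
tcp_rot: [[-1.0, 0.003, -0.001], [0.003, 1.0, 0.001], [0.001, 0.001, -1.0]]
force: [0.1, 0.1, -0.2]
gripper_width: 84.9
```

Run:
```python
from h import *
a=robot.capture("wrist");k=robot.calibration("wrist")
cv2.imwrite("pics/w1.png",cv2.resize(a,(800,600)));cv2.imwrite("w1raw.png",a)
plan([500,170,150],90)
for n,z in [("timer_center",39),("dish_pink_center",20),("dish_straw_center",20),("card_center",5),("clipboard",5),("clip",8),("warm_nest",26),("cool_nest",27),("cradle_seat",8),("bottle_lysis",88),("marker_black",13)]:
    try:
        f=robot.find_in("wrist",n)
        for r in f[:2]: print(n,round(r["confidence"],2),cam2w("wrist",r["at"]))
        m=mask("wrist",n)
        if m is None: continue
        g=m["region"].astype(np.uint8);c=max(cv2.findContours(g,0,2)[0],key=cv2.contourArea)
        P=np.array([pix2w("wrist",q[0],z,k)[:2] for q in c],np.float32)
        r=cv2.minAreaRect(P);print("   mask %.2f rect c(%.1f,%.1f) size(%.1f,%.1f) ang %.1f"%(m["confidence"],*r[0],*r[1],r[2]))
    except Exception as e: print(n,e)
```

```text
t1.6 pos [529.2 300.4 280. ] yaw 89.9 J [ 25.5  13.6  93.    0.   73.4 -64.5] w 85.3 F [-0.   1.2 -0.6]
shift [0.029, -0.1305, 0.13] turn [0.0003, -0.001, -0.0011] rows>= 4.0
timer_center 0.57 [491.  167.9  34.3]
   mask 0.85 rect c(493.2,167.8) size(64.7,66.8) ang 86.2
dish_pink_center 0.92 [449.9 169.4  19.6]
   mask 0.70 rect c(451.4,171.0) size(57.9,25.6) ang 79.5
dish_straw_center 0.77 [541.2 154.6  18.9]
   mask 0.71 rect c(543.1,159.7) size(56.9,26.8) ang 88.4
   mask 0.63 rect c(496.9,164.5) size(66.1,131.6) ang 83.3
clipboard 0.71 [507.7 450.9  11.1]
clipboard 0.28 [541.8 152.   21.7]
   mask 0.95 rect c(510.3,459.4) size(184.7,100.0) ang 77.7
clip 0.91 [520.  505.6  16.3]
   mask 0.95 rect c(521.7,507.4) size(66.9,62.6) ang 78.2
warm_nest 0.78 [618.5 336.5  29. ]
   mask 0.94 rect c(619.5,339.2) size(83.0,93.2) ang 89.8
cool_nest 0.82 [497.8 284.1  27.7]
cool_nest 0.2 [520.  504.4  17.6]
   mask 0.61 rect c(500.6,280.1) size(83.8,88.5) ang 83.2
cradle_seat 0.91 [628.6 232.5   9.2]
   mask 0.89 rect c(631.8,229.9) size(106.2,87.4) ang 4.8
bottle_lysis 0.72 [713.8 357.7  62.9]
bottle_lysis 0.38 [733.6 224.4  10.9]
   mask 0.58 rect c(695.5,354.4) size(85.4,39.8) ang 7.1
marker_black 0.92 [735.7 221.7  12.1]
   mask 0.87 rect c(730.3,222.7) size(13.1,126.8) ang 15.8
```

View pics/w1.png

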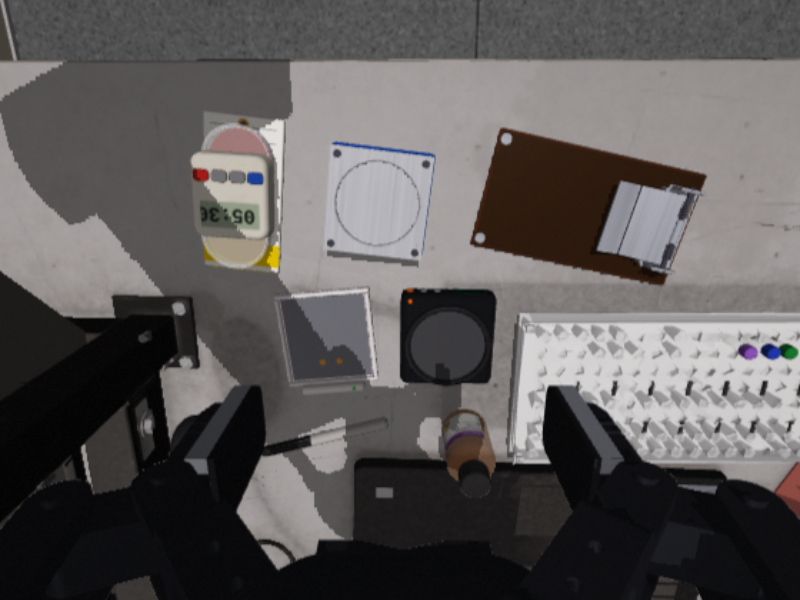

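The wrist view, in 800 px coordinates (left = −y, down = +x), shows the timer at (232,195), the recess circle at (377,203), the stage circle at (448,345), the cradle floor at (327,338), and the clipboard with its clip end toward +y. I'll refine these by projecting models over the picture.

Run:
```python
from h import *
k=robot.calibration("wrist");f=.7
W=lambda u,v,z: pix2w("wrist",(u*f,v*f),z,k)[:2]
print("stage L/R/T/B z30",W(406,345,30),W(488,345,30),W(448,306,30),W(448,384,30))
print("recess z27",W(335,203,27),W(420,203,27),W(377,161,27),W(377,245,27))
C=np.array([W(*p,8) for p in [(277,293),(368,288),(378,380),(289,384)]]);print("cradle outer",C.tolist(),C.mean(0))
B=np.array([W(*p,5) for p in [(503,129),(705,176),(664,283),(471,244)]]);print("board",B.tolist(),B.mean(0), [np.linalg.norm(B[i]-B[i-1]) for i in range(4)])
Bk=np.array([W(*p,27) for p in [(333,146),(433,156),(420,263),(326,257)]]);print("block",Bk.tolist(),Bk.mean(0))
# subpixel ellipse attempts
a=cv2.imread("w1raw.png")
big=cv2.resize(a[60:310,120:500],None,fx=2.1,fy=2.1,interpolation=cv2.INTER_CUBIC)
R=np.array(k["R"]);t=np.array(k["t"]);K=np.array(k["mtx"])
def pr(X):
    c=R@np.array(X,float)+t;q=K@c/c[2];return tuple(int(round(x)) for x in ((q[0]-120+.25)*2.1,(q[1]-60+.25)*2.1))
def poly(P,col): cv2.polylines(big,[np.array([pr(p) for p in P])],True,col,1)
def circ(c,r,z,col): poly([[c[0]+r*np.cos(t),c[1]+r*np.sin(t),z] for t in np.linspace(0,6.28,60)],col)
def rect(c,lx,ly,z,ang,col):
    A=np.radians(ang);x=np.array([np.cos(A),np.sin(A)]);y=np.array([-x[1],x[0]])
    poly([[*(np.array(c)+sx*lx/2*x+sy*ly/2*y),z] for sx,sy in((1,1),(1,-1),(-1,-1),(-1,1))],col)
circ((622,339),34.5,30,(0,255,0));circ((622,339),39,30,(0,255,255))
circ((500,281),34,27,(0,0,255))
rect((633,230),84,78,8,4.5,(0,0,255))
rect((510,459),180,100,5,77.7,(0,255,0))
rect((491.5,166.5),68,62,37,-4,(0,255,0))
rect((495,165),130,66,5,-3,(255,0,0))
cv2.imwrite("pics/ov1.png",big[:, :800])
```

```text
stage L/R/T/B z30 [626.  302.6] [626.1 375. ] [589.5 338.7] [664.6 340.7]
recess z27 [502.  245.2] [502.1 314. ] [469.2 279.8] [536.7 278.5]
cradle outer [[584.6491912406077, 186.67905227647523], [580.0825392629579, 268.6628404880185], [672.2216920770438, 275.9800463351064], [676.3405073818434, 190.610505189271]] [628.3 230.5]
board [[445.2303018725185, 381.93917992710385], [482.9099798254561, 554.0417789669955], [576.7805619813083, 535.0848549306722], [540.733220345471, 359.79027517882884]] [511.4 457.7] [np.float64(98.0376530645219), np.float64(176.17906438315194), np.float64(95.7656053246547), np.float64(178.96256739716873)]
block [[457.8454986736742, 245.59632400667243], [465.4960405183203, 323.86275486017706], [552.1702720068196, 314.418871761623], [546.8482166830886, 235.57065837930872]] [505.6 279.9]
```

View pics/ov1.png

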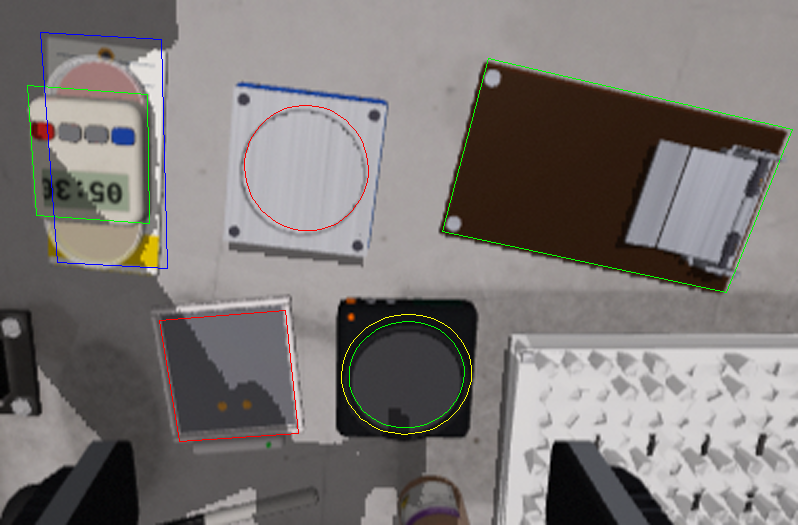

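```bash
python3 -c "
from h import *
plan([493,166,110],86)"
```

```text
t2.8 pos [529.8 300.1 280.3] yaw 89.9 J [ 25.4  13.6  93.   -0.   73.4 -64.5] w 85.6 F [ 0.4 -0.3 -0.3]
shift [0.0366, -0.1342, 0.1703] turn [-0.0, -0.0, 0.0689] rows>= 5.0
```

Request:
arm_command(targets=[[-1, [0.0366, -0.134, 0.17], [0, 0, 0.069]], [-1, [0.0366, -0.134, 0.17], [0, 0, 0.069]], [-1, [0.0366, -0.134, 0.17], [0, 0, 0.069]], [-1, [0.0366, -0.134, 0.17], [0, 0, 0.069]], [-1, [0.0366, -0.134, 0.17], [0, 0, 0.069]], [-1, [0.0366, -0.134, 0.17], [0, 0, 0.069]], [-1, [0.0366, -0.134, 0.2], [0, 0, 0.069]], [-1, [0.0366, -0.134, 0.23], [0, 0, 0.069]], [-1, [0.0366, -0.134, 0.25], [0, 0, 0.069]], [-1, [0.0366, -0.134, 0.26], [0, 0, 0.069]]])

```text
time: 3.75
ee_pos: [493.7, 167.2, 19.9]
tcp_rot: [[-0.998, 0.069, 0.0], [0.069, 0.998, 0.0], [-0.0, 0.0, -1.0]]
force: [0.9, 0.1, -0.2]
gripper_width: 85.4
```

Request:
arm_command(targets=[[-0.5, [0, 0, 0], [0, 0, 0]], [0, [0, 0, 0], [0, 0, 0]], [0.3, [0, 0, 0], [0, 0, 0]], [0.5, [0, 0, 0], [0, 0, 0]], [0.5, [0, 0, 0], [0, 0, 0]], [0.5, [0, 0, 0], [0, 0, 0]]])

```text
time: 4.35
ee_pos: [495.2, 167.0, 22.4]
tcp_rot: [[-0.998, 0.07, 0.004], [0.07, 0.998, 0.001], [-0.004, 0.002, -1.0]]
force: [-0.3, 1.8, 6.5]
gripper_width: 56.9
```

Run:
```python
from h import *
plan([630,230.5,110],94.5)
a=robot.capture("scene");c=robot.calibration("scene")
u=np.array(c["mtx"])@(np.array(c["R"])@np.array([493,166,30])+np.array(c["t"]));u=(u/u[2]).astype(int)[:2];print(u)
x0,y0=max(u[0]-70,0),max(u[1]-70,0);cv2.imwrite("pics/g1.png",cv2.resize(a[y0:y0+120,x0:x0+160],(800,600)))
```

```text
t4.3 pos [495.2 167.   22.4] yaw 86.0 J [ 13.9  23.8 114.2   0.   41.7 -72.2] w 56.9 F [-0.3  1.8  6.5]
shift [-0.1304, 0.0729, -0.0869] turn [0.0013, 0.0044, -0.1483] rows>= 4.0
[301 299]
```

View pics/g1.png

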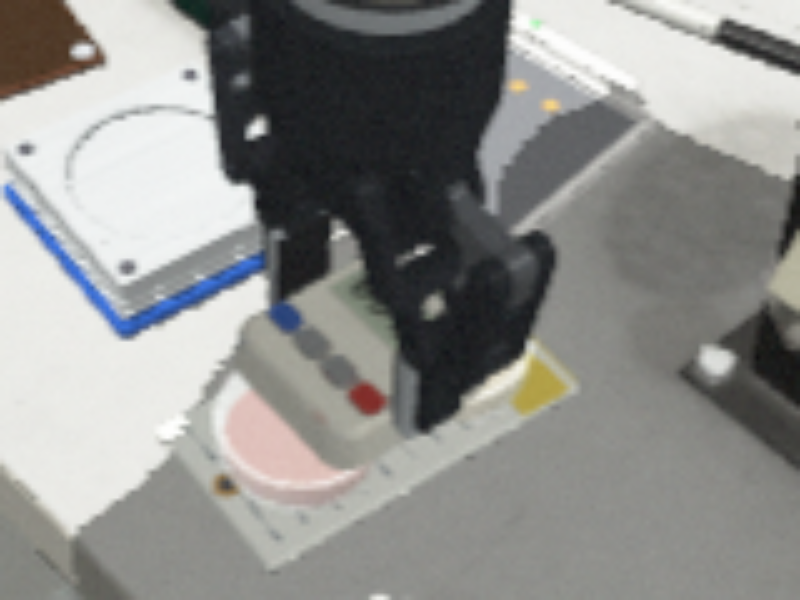

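The timer is between the pads, but the opening reads 56.9 instead of 62, with a 6.5 N upward force. I'll check from the wrist before lifting.

Run:
```python
from h import *
a=robot.capture("wrist")
cv2.imwrite("pics/g2.png",cv2.resize(a,(800,600)))
```

```text
(no output)
```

View pics/g2.png

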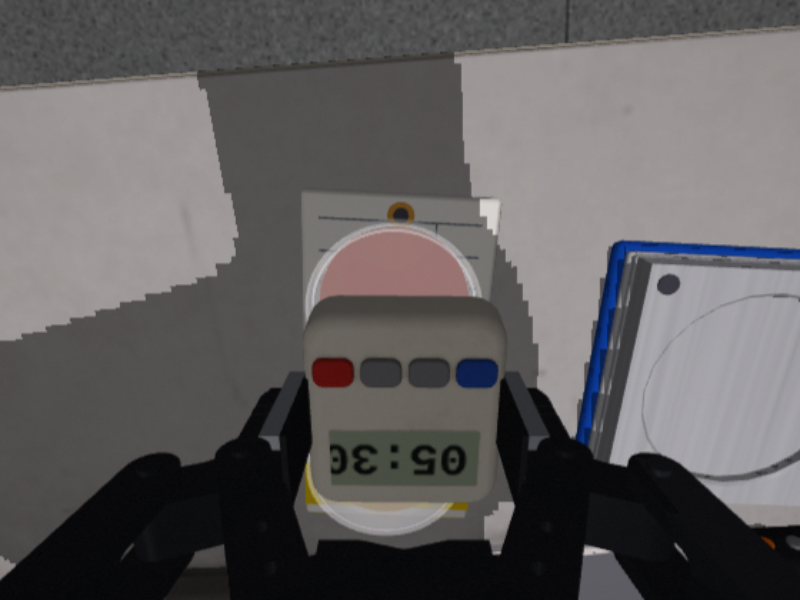

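Request:
arm_command(targets=[[0.5, [0, 0, -0.006], [0, 0, 0]], [0.5, [0, 0, -0.015], [0, 0, 0]], [0.5, [0, 0, -0.03], [0, 0, 0]], [0.5, [0, 0, -0.055], [0, 0, 0]], [0.5, [0, 0, -0.09], [0, 0, 0]], [0.5, [0, 0, -0.09], [0, 0, 0]]])

```text
time: 5.05
ee_pos: [497.5, 167.3, 116.1]
tcp_rot: [[-0.998, 0.07, 0.011], [0.07, 0.998, 0.003], [-0.011, 0.003, -1.0]]
force: [1.0, 0.4, -0.6]
gripper_width: 57.0
```

Run:
```python
from h import *
plan([630,230.5,60],94.5)
a=robot.capture("wrist");k=robot.calibration("wrist")
for n,z in [("timer_center",None),("dish_pink_center",20),("dish_straw_center",20),("card_center",5)]:
    for r in robot.find_in("wrist",n)[:2]: print(n,round(r["confidence"],2),cam2w("wrist",r["at"]))
cv2.imwrite("pics/g3.png",cv2.resize(a,(800,600)))
```

```text
t5.0 pos [497.5 167.3 116.1] yaw 86.0 J [ 13.8  14.7 112.5   0.   52.2 -72.2] w 57.0 F [ 1.   0.4 -0.6]
shift [-0.1271, 0.0721, 0.0578] turn [0.0027, 0.011, -0.1484] rows>= 4.0
timer_center 0.75 [488.4 161.6 124.4]
dish_pink_center 0.97 [459.4 162.8  17.1]
card_center 0.97 [441.2 167.5  -0.7]
```

View pics/g3.png

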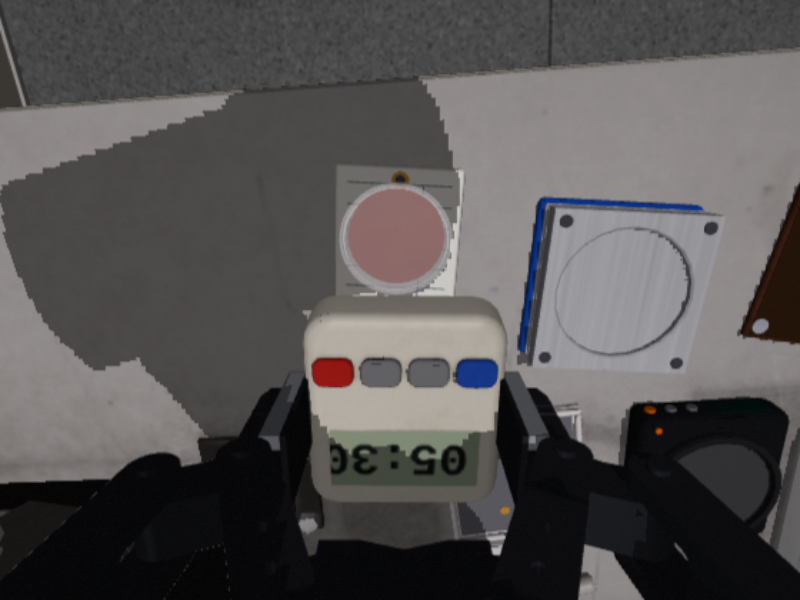

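Request:
arm_command(targets=[[0.5, [-0.03, 0.018, 0], [0.003, 0.011, -0.04]], [0.5, [-0.065, 0.036, 0], [0.003, 0.011, -0.08]], [0.5, [-0.1, 0.056, 0.01], [0.003, 0.011, -0.12]], [0.5, [-0.12, 0.068, 0.025], [0.003, 0.011, -0.148]], [0.5, [-0.1286, 0.072, 0.045], [0.003, 0.011, -0.148]], [0.5, [-0.1286, 0.072, 0.06], [0.003, 0.011, -0.148]], [0.5, [-0.1286, 0.072, 0.07], [0.003, 0.011, -0.148]], [0.5, [-0.1286, 0.072, 0.07], [0.003, 0.011, -0.148]]])

```text
time: 6.1
ee_pos: [622.9, 227.9, 36.9]
tcp_rot: [[-0.997, -0.078, -0.018], [-0.078, 0.997, -0.005], [0.018, -0.004, -1.0]]
force: [-0.3, 0.6, -1.6]
gripper_width: 56.8
```

Run:
```python
from h import *
plan([631,230.5,6.5],94.5)
a=robot.capture("wrist")
cv2.imwrite("pics/g4.png",cv2.resize(a,(800,600)))
```

```text
t6.1 pos [622.9 227.9  36.9] yaw 94.5 J [ 16.3  35.1  93.2   0.   52.8 -78.1] w 56.8 F [-0.3  0.6 -1.6]
shift [-0.0088, 0.002, 0.0303] turn [-0.0037, -0.0181, -0.0005] rows>= 1.0
```

View pics/g4.png

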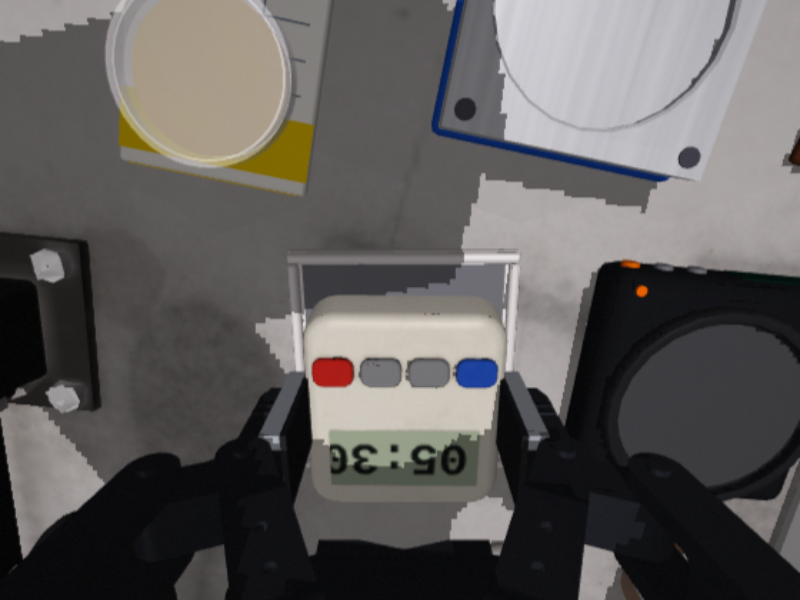

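Run:
```python
from h import *
a=robot.capture("wrist");k=robot.calibration("wrist");s=robot.state()
plan([631,230.5,6.5],94.5)
cv2.imwrite("raw4.png",a)
zt=s["ee_pos"][2]+16.7
W=lambda u,v,z: pix2w("wrist",(u*.7,v*.7),z,k)
print("timer near top edge",W(405,298,zt),"far",W(405,499,zt), "cradle outer near edge",W(405,250,8),W(290,250,8),W(518,250,8),"wall in",W(405,264,8))
```

```text
t6.2 pos [625.4 228.7  40. ] yaw 94.5 J [ 16.3  34.9  93.    0.   52.8 -78.1] w 57.2 F [ 0.  1. -1.]
shift [-0.0061, 0.0014, 0.0334] turn [-0.0025, -0.0125, -0.0005] rows>= 1.0
timer near top edge [588.7 226.5  56.7] far [655.4 231.8  56.7] cradle outer near edge [585.7 226.4   8. ] [589.  183.9   8. ] [582.4 268.    8. ] wall in [591.  226.8   8. ]
```

Request:
arm_command(targets=[[0.5, [-0.009, 0.0005, 0.01], [-0.0025, -0.0125, 0]], [0.5, [-0.009, 0.0005, 0.018], [-0.0025, -0.0125, 0]], [0.5, [-0.009, 0.0005, 0.025], [-0.0025, -0.0125, 0]], [0.5, [-0.009, 0.0005, 0.03], [-0.0025, -0.0125, 0]], [0.5, [-0.009, 0.0005, 0.033], [-0.0025, -0.0125, 0]], [0.5, [-0.009, 0.0005, 0.034], [-0.0025, -0.0125, 0]], [0.5, [-0.009, 0.0005, 0.034], [-0.0025, -0.0125, 0]]])

```text
time: 6.9
ee_pos: [634.5, 230.1, 6.6]
tcp_rot: [[-0.997, -0.078, 0.0], [-0.078, 0.997, 0.0], [-0.0, -0.0, -1.0]]
force: [-2.0, -1.5, 2.8]
gripper_width: 57.1
```

Run:
```python
from h import *
a=robot.capture("wrist");k=robot.calibration("wrist")
cv2.imwrite("raw5.png",a)
plan([634,229.5,6],94.5)
```

```text
t7.0 pos [634.6 230.1   6.6] yaw 94.5 J [ 16.2  38.1  92.5  -0.   49.5 -78.2] w 57.0 F [-2.7 -0.7  3.4]
shift [0.0007, -0.0006, 0.0006] turn [0.0001, 0.0005, -0.0002] rows>= 1.0
```

Request:
arm_command(targets=[[0, [0, 0, 0], [0, 0, 0]], [-0.5, [0, 0, 0], [0, 0, 0]], [-0.9, [0, 0, 0], [0, 0, 0]], [-1, [0, 0, 0], [0, 0, 0]], [-1, [0, 0, 0], [0, 0, 0]], [-1, [0, 0, -0.03], [0, 0, 0]], [-1, [0, 0, -0.08], [0, 0, 0]], [-1, [0.05, 0, -0.12], [0, 0, 0]], [-1, [0.08, -0.03, -0.17], [0, 0, 0]], [-1, [0.08, -0.03, -0.17], [0, 0, 0]]])

```text
time: 7.95
ee_pos: [556.7, 193.6, 179.0]
tcp_rot: [[-0.997, -0.079, 0.004], [-0.079, 0.997, 0.001], [-0.004, 0.001, -1.0]]
force: [1.1, -0.1, 0.5]
gripper_width: 85.5
```

Run:
```python
from h import *
robot.capture("top");robot.capture("top")
a=robot.capture("wrist");k=robot.calibration("wrist")
plan([460,168,100],90)
for n,z in [("timer_center",21),("dish_pink_center",20),("dish_straw_center",20),("card_center",5),("cool_nest",27),("warm_nest",30),("cradle_seat",8)]:
    for r in robot.find_in("wrist",n)[:1]: print(n,round(r["confidence"],2),cam2w("wrist",r["at"]))
    m=mask("wrist",n)
    if m is None: continue
    g=m["region"].astype(np.uint8);c=max(cv2.findContours(g,0,1)[0],key=cv2.contourArea)
    P=np.array([pix2w("wrist",q[0],z,k)[:2] for q in c],np.float32)
    r=cv2.minAreaRect(P);print("   mask %.2f rect c(%.1f,%.1f) size(%.1f,%.1f) ang %.1f"%(m["confidence"],*r[0],*r[1],r[2]), "circ",cv2.minEnclosingCircle(P))
cv2.imwrite("pics/w2.png",cv2.resize(a,(800,600)))
```

```text
t8.1 pos [558.3 194.  178.3] yaw 94.4 J [ 14.9  16.9 101.2   0.   61.6 -79.5] w 85.3 F [ 0.8  0.3 -0. ]
shift [0.1005, -0.0184, 0.0776] turn [0.0016, 0.0061, 0.0775] rows>= 3.0
timer_center 0.65 [632.9 228.   15.9]
   mask 0.59 rect c(631.0,230.4) size(71.0,59.2) ang 4.4 circ ((630.5464477539062, 229.94488525390625), 41.92940139770508)
dish_pink_center 0.73 [460.9 166.8  16.2]
   mask 0.91 rect c(468.3,166.5) size(54.3,54.7) ang 4.4 circ ((467.4110107421875, 166.83148193359375), 28.225830078125)
dish_straw_center 0.84 [529.2 153.5  14.7]
   mask 0.95 rect c(528.2,158.6) size(55.6,55.8) ang 4.4 circ ((528.4296264648438, 158.880859375), 28.456924438476562)
card_center 0.87 [491.6 177.7   0.7]
   mask 0.75 rect c(496.8,163.9) size(65.4,128.3) ang 83.1 circ ((496.6449279785156, 163.8573760986328), 70.81006622314453)
cool_nest 0.72 [494.5 279.4  18.7]
   mask 0.69 rect c(526.9,159.4) size(54.0,53.6) ang 47.2 circ ((527.4383544921875, 159.58566284179688), 27.72623062133789)
warm_nest 0.9 [608.7 335.4  26.3]
   mask 0.82 rect c(616.4,331.9) size(88.9,89.4) ang 88.4 circ ((616.984375, 330.41717529296875), 59.33070373535156)
cradle_seat 0.64 [605.8 228.3   2.5]
   mask 0.71 rect c(631.2,228.5) size(104.6,86.0) ang 4.4 circ ((627.6021728515625, 229.20883178710938), 61.74057388305664)
```

View pics/w2.png

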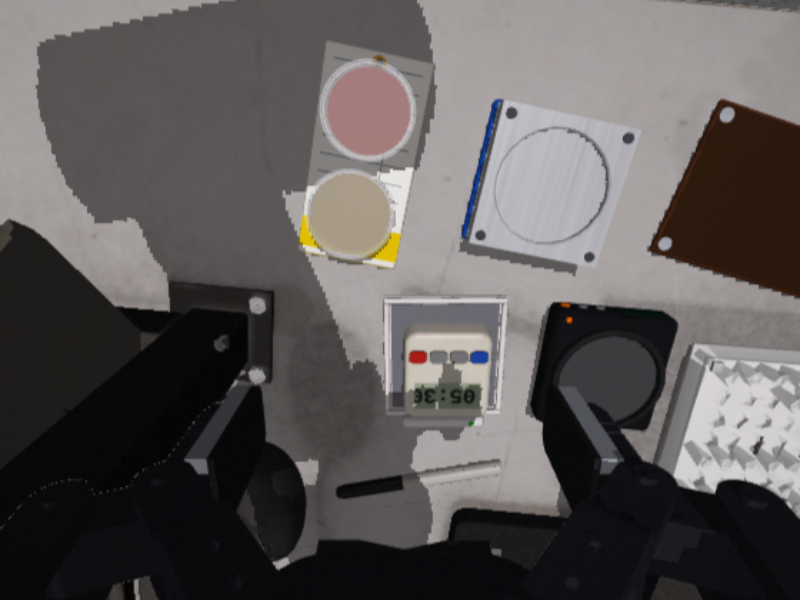

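Run:
```python
from h import *
k=robot.calibration("wrist")
plan([467.4,166.8,80],83)
print(pix2w("wrist",(450*.7,328*.7),21,k),pix2w("wrist",(450*.7,414*.7),21,k),"cradle near/far",pix2w("wrist",(445*.7,297*.7),8,k),pix2w("wrist",(445*.7,413*.7),8,k),"recess",pix2w("wrist",(551*.7,185*.7),27,k),"stage",pix2w("wrist",(609*.7,378*.7),26,k))
```

```text
t8.8 pos [557.3 194.  175.9] yaw 94.5 J [ 15.   17.1 101.2   0.   61.6 -79.5] w 84.9 F [-0.4  0.3  0.8]
shift [0.0919, -0.0201, 0.0958] turn [0.0004, 0.0011, 0.2004] rows>= 3.0
[596.4 228.3  21. ] [661.2 235.3  21. ] cradle near/far [579.4 224.2   8. ] [668.6 233.6   8. ] recess [499.  277.1  27. ] stage [622.2 338.3  26. ]
```

Request:
arm_command(targets=[[-1, [0.092, -0.02, 0.096], [0, 0, 0.2]], [-1, [0.092, -0.02, 0.096], [0, 0, 0.2]], [-1, [0.092, -0.02, 0.096], [0, 0, 0.2]], [-1, [0.092, -0.02, 0.096], [0, 0, 0.2]], [-1, [0.092, -0.02, 0.12], [0, 0, 0.2]], [-1, [0.092, -0.02, 0.14], [0, 0, 0.2]], [-1, [0.092, -0.02, 0.155], [0, 0, 0.2]], [-1, [0.092, -0.02, 0.165], [0, 0, 0.2]], [-1, [0.092, -0.02, 0.168], [0, 0, 0.2]], [-1, [0.092, -0.02, 0.168], [0, 0, 0.2]]])

```text
time: 9.8
ee_pos: [468.0, 167.1, 8.2]
tcp_rot: [[-0.993, 0.121, 0.002], [0.121, 0.993, 0.001], [-0.002, 0.001, -1.0]]
force: [-0.5, -0.0, -0.4]
gripper_width: 85.6
```

Request:
arm_command(targets=[[-0.6, [0, 0, 0], [0, 0, 0]], [-0.2, [0, 0, 0], [0, 0, 0]], [0.1, [0, 0, 0], [0, 0, 0]], [0.4, [0, 0, 0], [0, 0, 0]], [0.5, [0, 0, 0], [0, 0, 0]], [0.6, [0, 0, 0], [0, 0, 0]], [0.6, [0, 0, 0], [0, 0, 0]]])

```text
time: 10.5
ee_pos: [468.4, 167.2, 9.4]
tcp_rot: [[-0.993, 0.121, 0.003], [0.121, 0.993, 0.001], [-0.003, 0.001, -1.0]]
force: [-2.5, 0.1, 6.0]
gripper_width: 50.1
```

Run:
```python
from h import *
a=robot.capture("wrist")
plan([622.5,338.5,80],83)
cv2.imwrite("pics/g6.png",cv2.resize(a,(800,600)))
```

```text
t10.6 pos [468.4 167.2   9.4] yaw 83.0 J [ 14.6  23.2 117.6   0.   39.1 -68.4] w 50.3 F [-1.6 -0.2  6.9]
shift [-0.1324, 0.1888, -0.0699] turn [0.0013, 0.0031, 0.0005] rows>= 5.0
```

View pics/g6.png

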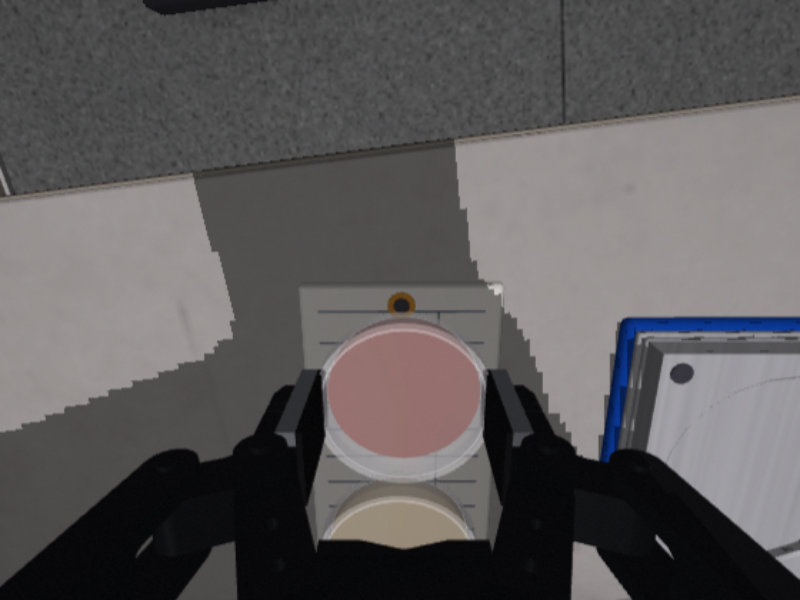

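The pink dish is between the pads, upright. Lifting it and carrying it over the warming stage.

Request:
arm_command(targets=[[0.6, [0, 0, -0.005], [0, 0, 0]], [0.6, [0, 0, -0.015], [0, 0, 0]], [0.6, [0, 0, -0.03], [0, 0, 0]], [0.6, [0, 0, -0.05], [0, 0, 0]], [0.6, [0, 0, -0.068], [0, 0, 0]], [0.6, [-0.005, 0.01, -0.078], [0, 0, 0]], [0.6, [-0.02, 0.03, -0.08], [0, 0, 0]], [0.6, [-0.042, 0.06, -0.08], [0, 0, 0]], [0.6, [-0.065, 0.092, -0.08], [0, 0, 0]], [0.6, [-0.087, 0.124, -0.08], [0, 0, 0]]])

```text
time: 11.55
ee_pos: [569.9, 281.1, 88.4]
tcp_rot: [[-0.993, 0.122, 0.002], [0.122, 0.993, 0.001], [-0.002, 0.001, -1.0]]
force: [0.7, -0.3, -0.0]
gripper_width: 50.1
```

Request:
arm_command(targets=[[0.6, [-0.018, 0.026, 0], [0, 0, 0]], [0.6, [-0.034, 0.048, 0], [0, 0, 0]], [0.6, [-0.043, 0.06, 0], [0, 0, 0]], [0.6, [-0.046, 0.065, 0], [0, 0, 0]], [0.6, [-0.046, 0.065, 0.012], [0, 0, 0]], [0.6, [-0.046, 0.065, 0.025], [0, 0, 0]], [0.6, [-0.046, 0.065, 0.032], [0, 0, 0]], [0.6, [-0.046, 0.065, 0.035], [0, 0, 0]], [0.6, [-0.046, 0.065, 0.035], [0, 0, 0]]])

```text
time: 12.45
ee_pos: [621.2, 337.5, 51.9]
tcp_rot: [[-0.993, 0.122, -0.001], [0.122, 0.993, -0.001], [0.001, -0.001, -1.0]]
force: [-0.4, -0.4, -0.4]
gripper_width: 49.9
```

Run:
```python
from h import *
robot.capture("top");a=robot.capture("wrist");k=robot.calibration("wrist")
plan([622.5,338.5,28.5],83); s=robot.state()
m=mask("wrist","dish_pink_center");zt=s["ee_pos"][2]+12.5
g=m["region"].astype(np.uint8);c=max(cv2.findContours(g,0,1)[0],key=cv2.contourArea)
P=np.array([pix2w("wrist",q[0],zt,k)[:2] for q in c],np.float32)
print(m["confidence"],cv2.minEnclosingCircle(P),cv2.minAreaRect(P))
cv2.imwrite("pics/g7.png",cv2.resize(a,(800,600)))
```

```text
t12.6 pos [622.4 338.1  53.4] yaw 83.0 J [ 25.   37.3  87.   -0.   55.6 -58. ] w 50.1 F [-0.3 -0.2  0.1]
shift [-0.0, 0.0004, 0.0249] turn [0.0007, 0.0015, 0.0001] rows>= 1.0
0.75 ((619.9500122070312, 338.74200439453125), 29.47222900390625) ((619.9808959960938, 338.4788818359375), (49.78108596801758, 58.73353576660156), 82.93363952636719)
```

View pics/g7.png

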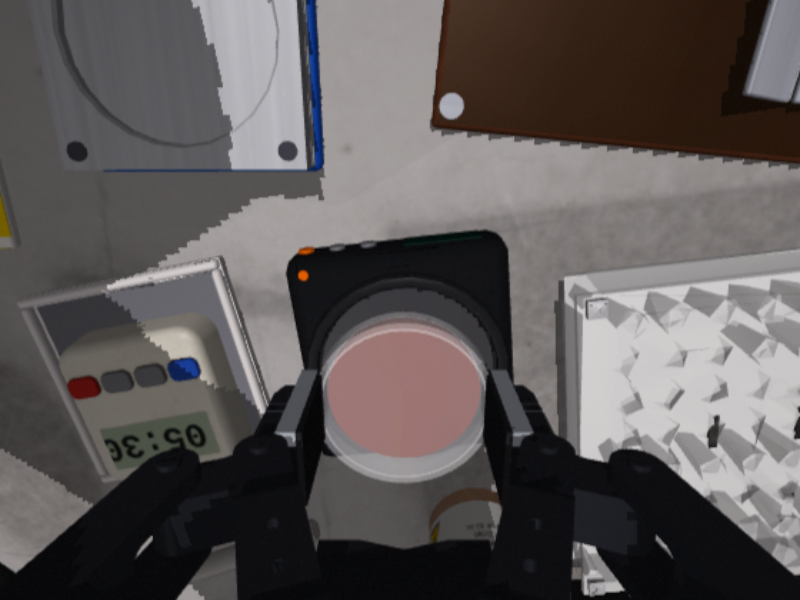

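Run:
```python
from h import *
k=robot.calibration("wrist")
W=lambda u,v,z: pix2w("wrist",(u*.7,v*.7),z,k)
print("stage rim outer near",W(404,277,30),"inner",W(404,289,30),"L",W(307,350,30),"box near",W(400,238,24),"dish near rim",W(404,322,65.9),"far",W(404,481,65.9))
plan([624,338.5,28.5],83)
```

```text
stage rim outer near [591.4 342.6  30. ] inner [595.9 342.1  30. ] L [615.3 303.   30. ] box near [578.4 342.8  24. ] dish near rim [594.5 342.2  65.9] far [649.6 335.4  65.9]
t12.6 pos [622.7 338.3  53.8] yaw 83.0 J [ 25.   37.3  87.   -0.   55.6 -58. ] w 50.4 F [ 0.1 -0.9 -0.1]
shift [-0.0012, 0.0003, 0.0253] turn [0.0012, 0.0021, 0.0] rows>= 1.0
```

Here the stage's near rim suggests a centre x of about 628–630, where earlier readings gave 622. I'll fit the grey floor disc properly before lowering.

Run:
```python
from h import *
k=robot.calibration("wrist");s=robot.state();Rt=np.array(s["tcp_rot"])
Rc=np.array(k["R"])@Rt; ct=Rt.T@(-np.array(k["R"]).T@np.array(k["t"])-np.array(s["ee_pos"]))
def kal(p,yaw):
    a=np.radians(yaw);y=np.array([np.cos(a),np.sin(a),0]);z=np.array([0,0,-1.]);T=np.c_[np.cross(y,z),y,z]
    R=Rc@T.T;o=np.array(p)+T@ct;return dict(mtx=k["mtx"],R=R,t=-R@o)
for f,p,yw,seed,sc in [("w1raw.png",(529.8,300.1,280.3),89.9,(313,240),1),("pics/w2.png",(557.8,194,177),94.45,(609,378),.7)]:
    im=cv2.imread(f);g=cv2.cvtColor(im,6);kk=kal(p,yw)
    v=g[:,seed[0]];r0=seed[1]-int(60/sc);print(f,"col",v[r0:seed[1]+int(60/sc):1 if sc==1 else 2].tolist())
    m=np.zeros((g.shape[0]+2,g.shape[1]+2),np.uint8)
    cv2.floodFill(g.copy(),m,seed,255,12,12,4|cv2.FLOODFILL_MASK_ONLY|cv2.FLOODFILL_FIXED_RANGE|(255<<8))
    c=max(cv2.findContours(m[1:-1,1:-1],0,1)[0],key=cv2.contourArea)
    P=np.array([pix2w("wrist",q[0]*sc,26,kk)[:2] for q in c],np.float32);h=cv2.convexHull(P)
    print(len(c),cv2.minEnclosingCircle(P),cv2.fitEllipse(h))
```

```text
w1raw.png col [163, 163, 162, 165, 165, 164, 164, 164, 162, 161, 158, 158, 158, 155, 155, 153, 148, 142, 135, 133, 131, 113, 59, 12, 11, 12, 14, 14, 18, 18, 21, 20, 20, 17, 18, 33, 35, 29, 49, 59, 60, 57, 59, 59, 60, 59, 60, 61, 60, 59, 60, 60, 61, 59, 59, 60, 60, 60, 61, 60, 61, 59, 60, 59, 59, 59, 58, 59, 60, 60, 60, 60, 60, 59, 60, 59, 60, 46, 33, 30, 32, 32, 32, 31, 31, 24, 14, 14, 16, 22, 53, 67, 70, 69, 69, 68, 68, 68, 68, 69, 68, 69, 67, 67, 65, 67, 66, 67, 66, 65, 63, 53, 46, 47, 56, 57, 47, 49, 53, 58]
155 ((628.3516235351562, 339.15283203125), 32.90707015991211) ((628.1849365234375, 339.19244384765625), (64.83260345458984, 65.01892852783203), 162.8097686767578)
pics/w2.png col [153, 147, 142, 136, 133, 133, 115, 27, 10, 10, 13, 15, 17, 18, 19, 20, 19, 17, 16, 25, 32, 31, 49, 60, 60, 59, 60, 60, 60, 60, 60, 60, 59, 60, 60, 61, 60, 60, 60, 60, 60, 60, 61, 59, 60, 59, 60, 61, 60, 60, 60, 60, 59, 60, 60, 60, 60, 60, 60, 60, 55, 33, 20, 16, 18, 27, 20, 16, 15, 26, 27, 21, 55, 80, 82, 83, 83, 83, 83, 84, 82, 83, 83, 136, 135]
257 ((624.7276611328125, 337.2499084472656), 32.631290435791016) ((624.9349975585938, 337.5390319824219), (63.67394256591797, 64.76758575439453), 22.76520538330078)
```

Request:
arm_command(targets=[[0.6, [-0.006, 0.0014, 0.006], [0, 0, 0]], [0.6, [-0.006, 0.0014, 0.013], [0, 0, 0]], [0.6, [-0.006, 0.0014, 0.018], [0, 0, 0]], [0.6, [-0.006, 0.0014, 0.022], [0, 0, 0]], [0.6, [-0.006, 0.0014, 0.0245], [0, 0, 0]], [0.6, [-0.006, 0.0014, 0.0245], [0, 0, 0]], [0.6, [-0.006, 0.0014, 0.0245], [0, 0, 0]]])

```text
time: 13.3
ee_pos: [628.0, 338.8, 30.5]
tcp_rot: [[-0.993, 0.121, -0.0], [0.121, 0.993, -0.0], [0.0, -0.0, -1.0]]
force: [-3.8, -2.7, 8.9]
gripper_width: 49.9
```

Run:
```python
from h import *
plan([628.5,339,28.5],83)
```

```text
t13.3 pos [628.  338.8  30.5] yaw 83.0 J [ 24.9  39.6  86.3  -0.   54.2 -58.2] w 49.9 F [-3.8 -2.7  8.9]
shift [-0.0005, 0.0003, 0.002] turn [-0.0005, -0.0003, 0.0005] rows>= 1.0
```

Contact at TCP z 30.5, which puts the underside at 26.1 mm, on the stage floor. Releasing and backing off toward the straw dish.

Request:
arm_command(targets=[[0.2, [0, 0, 0], [0, 0, 0]], [-0.2, [0, 0, 0], [0, 0, 0]], [-0.5, [0, 0, 0], [0, 0, 0]], [-0.6, [0, 0, 0], [0, 0, 0]], [-0.6, [0, 0, 0], [0, 0, 0]], [-0.6, [0, 0, -0.03], [0, 0, 0]], [-0.8, [0, 0, -0.075], [0, 0, 0]], [-1, [0.04, -0.03, -0.11], [0, 0, 0]], [-1, [0.07, -0.07, -0.14], [0, 0, 0]], [-1, [0.07, -0.07, -0.14], [0, 0, 0]]])

```text
time: 14.3
ee_pos: [548.8, 276.7, 170.9]
tcp_rot: [[-0.993, 0.121, 0.002], [0.121, 0.993, 0.0], [-0.002, 0.001, -1.0]]
force: [0.7, -0.0, 0.1]
gripper_width: 85.3
```

Request:
arm_command(targets=[[-1, [0, 0, 0], [0, 0, 0]], [-1, [0, 0, 0], [0, 0, 0]], [-1, [0, 0, 0], [0, 0, 0]]])

```text
time: 14.6
ee_pos: [550.5, 278.3, 167.7]
tcp_rot: [[-0.993, 0.121, 0.001], [0.121, 0.993, 0.0], [-0.001, 0.0, -1.0]]
force: [0.4, -0.2, -0.7]
gripper_width: 85.5
```

```bash
cat >> h.py <<'E'
def fit(c,n,z,k):
    m=mask(c,n)
    if m is None: print(n,"none");return
    g=m["region"].astype(np.uint8);q=max(cv2.findContours(g,0,1)[0],key=cv2.contourArea)
    P=np.array([pix2w(c,x[0],z,k)[:2] for x in q],np.float32)
    r=cv2.minAreaRect(P);print("%s %.2f rect c(%.1f,%.1f) size(%.1f,%.1f) ang %.1f"%(n,m["confidence"],*r[0],*r[1],r[2]),"circ",np.round(cv2.minEnclosingCircle(P)[0],1),"%.1f"%cv2.minEnclosingCircle(P)[1])
E
python3 - <<'E'
from h import *
a=robot.capture("wrist");k=robot.calibration("wrist");cv2.imwrite("raw8.png",a)
for n,z in [("dish_pink_center",41),("dish_straw_center",20),("card_center",5),("cool_nest",27),("cradle_seat",8),("timer_center",21)]: fit("wrist",n,z,k)
plan([528.4,158.9,80],83)
cv2.imwrite("pics/w3.png",cv2.resize(a,(800,600)))
E
```

```text
dish_pink_center 0.72 rect c(625.9,337.4) size(55.2,58.8) ang 64.8 circ [626.1 338.8] 30.8
dish_straw_center 0.89 rect c(528.0,159.6) size(55.7,59.3) ang 16.3 circ [528.3 159.8] 29.9
card_center 0.70 rect c(497.6,163.9) size(66.5,129.6) ang 83.0 circ [497.5 163.9] 71.0
cool_nest 0.73 rect c(501.8,278.7) size(82.1,84.8) ang 83.0 circ [502.5 278.7] 57.8
cradle_seat 0.96 rect c(632.7,229.8) size(106.6,87.6) ang 4.9 circ [628.9 230.6] 63.6
timer_center 0.94 rect c(631.9,232.5) size(73.3,62.5) ang 4.1 circ [631.7 232.7] 43.7
t14.9 pos [550.2 278.1 167.9] yaw 83.0 J [ 22.8  20.4  97.8  -0.   61.8 -60.3] w 85.2 F [0.5 0.6 0.5]
shift [0.0073, -0.121, 0.0879] turn [0.0002, 0.0005, 0.0006] rows>= 3.0
```

View pics/w3.png

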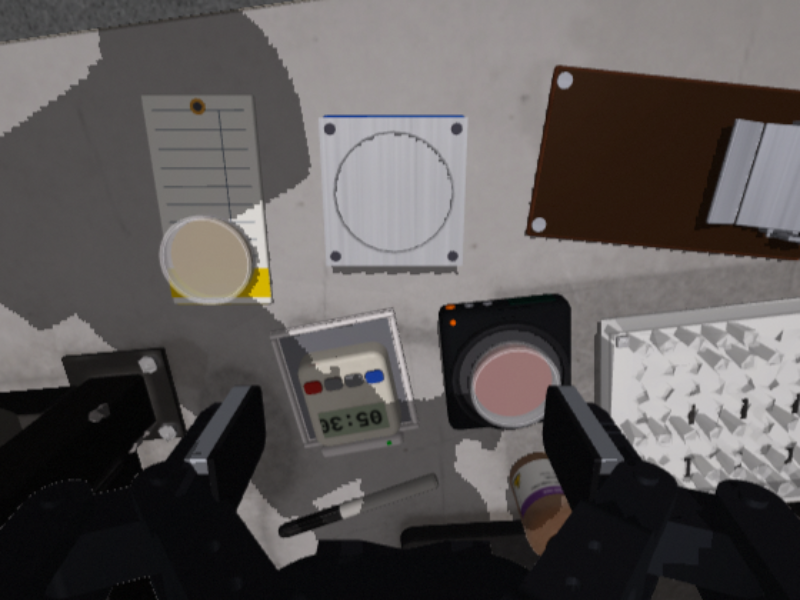

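Run:
```python
from h import *
k=robot.calibration("wrist")
W=lambda u,v,z: pix2w("wrist",(u*.7,v*.7),z,k)
print("recess",W(394,132,27),W(394,252,27),W(335,192,27),W(453,192,27))
print("foot",W(165,348,8),W(65,355,8),W(130,380,8))
print("card",[W(*p,5).tolist() for p in [(142,97),(254,97),(271,302),(175,300)]])
print("board",[W(*p,5).tolist() for p in [(557,67),(528,235)]])
plan([529,159.2,80],83)
```

```text
recess [468.8 283.2  27. ] [536.4 274.5  27. ] [497.2 245.2  27. ] [505.5 312.7  27. ]
foot [588.1 110.1   8. ] [584.8  40.7   8. ] [608.8  79.2   8. ]
card [[431.3169023659784, 138.84156525866857, 5.0], [439.31625410539493, 203.92113482690144, 5.0], [565.2632181234, 187.6073480011803, 5.0], [556.0636925982226, 124.45219097511438, 5.0]]
board [[444.85854004108927, 380.46459514438794, 5.0], [540.8856517622893, 359.7071859430993, 5.0]]
t14.9 pos [550.2 278.1 167.9] yaw 83.0 J [ 22.8  20.4  97.8  -0.   61.8 -60.3] w 85.2 F [0.5 0.6 0.5]
shift [0.0067, -0.1206, 0.0879] turn [0.0002, 0.0005, 0.0006] rows>= 3.0
```

Request:
arm_command(targets=[[-1, [0.0067, -0.1206, 0.088], [0, 0, 0]], [-1, [0.0067, -0.1206, 0.088], [0, 0, 0]], [-1, [0.0067, -0.1206, 0.088], [0, 0, 0]], [-1, [0.0067, -0.1206, 0.088], [0, 0, 0]], [-1, [0.0067, -0.1206, 0.11], [0, 0, 0]], [-1, [0.0067, -0.1206, 0.132], [0, 0, 0]], [-1, [0.0067, -0.1206, 0.148], [0, 0, 0]], [-1, [0.0067, -0.1206, 0.157], [0, 0, 0]], [-1, [0.0067, -0.1206, 0.16], [0, 0, 0]], [-1, [0.0067, -0.1206, 0.16], [0, 0, 0]]])

```text
time: 15.95
ee_pos: [529.3, 159.4, 8.5]
tcp_rot: [[-0.993, 0.121, 0.001], [0.121, 0.993, 0.0], [-0.001, 0.001, -1.0]]
force: [0.1, -1.2, 0.1]
gripper_width: 85.3
```

Request:
arm_command(targets=[[-0.6, [0, 0, 0], [0, 0, 0]], [-0.2, [0, 0, 0], [0, 0, 0]], [0.1, [0, 0, 0], [0, 0, 0]], [0.4, [0, 0, 0], [0, 0, 0]], [0.5, [0, 0, 0], [0, 0, 0]], [0.6, [0, 0, 0], [0, 0, 0]], [0.6, [0, 0, 0], [0, 0, 0]]])

```text
time: 16.65
ee_pos: [530.5, 159.5, 10.1]
tcp_rot: [[-0.993, 0.122, 0.004], [0.122, 0.993, 0.001], [-0.004, 0.001, -1.0]]
force: [-1.7, 0.3, 6.2]
gripper_width: 50.1
```

Run:
```python
from h import *
plan([503,279,80],83)
```

```text
t16.6 pos [530.5 159.5  10.1] yaw 83.0 J [ 12.2  27.6 110.    0.   42.1 -70.8] w 50.1 F [-1.7  0.3  6.2]
shift [0.0415, 0.1154, -0.0698] turn [0.0015, 0.0037, 0.0004] rows>= 3.0
```

Request:
arm_command(targets=[[0.6, [0, 0, -0.005], [0, 0, 0]], [0.6, [0, 0, -0.015], [0, 0, 0]], [0.6, [0, 0, -0.03], [0, 0, 0]], [0.6, [0, 0, -0.05], [0, 0, 0]], [0.6, [0.003, 0.01, -0.062], [0, 0, 0]], [0.6, [0.012, 0.034, -0.065], [0, 0, 0]], [0.6, [0.023, 0.066, -0.065], [0, 0, 0]], [0.6, [0.034, 0.097, -0.065], [0, 0, 0]], [0.6, [0.0395, 0.112, -0.065], [0, 0, 0]], [0.6, [0.0403, 0.1158, -0.06], [0, 0, 0]]])

```text
time: 17.65
ee_pos: [503.4, 281.2, 69.7]
tcp_rot: [[-0.993, 0.119, 0.004], [0.119, 0.993, 0.002], [-0.003, 0.002, -1.0]]
force: [1.2, -0.6, -0.6]
gripper_width: 49.9
```

Request:
arm_command(targets=[[0.6, [0, 0, 0.005], [0, 0, 0]], [0.6, [0, 0, 0.012], [0, 0, 0]], [0.6, [0, 0, 0.015], [0, 0, 0]], [0.6, [0, 0, 0.015], [0, 0, 0]], [0.6, [0, 0, 0.015], [0, 0, 0]]])

```text
time: 18.15
ee_pos: [503.3, 278.2, 53.2]
tcp_rot: [[-0.992, 0.123, 0.001], [0.123, 0.992, 0.0], [-0.001, 0.0, -1.0]]
force: [0.6, -0.2, -0.1]
gripper_width: 50.2
```

Run:
```python
from h import *
a=robot.capture("wrist");k=robot.calibration("wrist");cv2.imwrite("pics/g9.png",cv2.resize(a,(800,600)))
s=robot.state()
fit("wrist","dish_straw_center",s["ee_pos"][2]+10.5,k)
fit("wrist","cool_nest",27,k)
plan([503,279,26],83)
```

```text
dish_straw_center 0.97 rect c(501.3,279.1) size(50.3,59.4) ang 82.9 circ [501.3 279.3] 30.0
cool_nest 0.90 rect c(482.8,281.3) size(82.5,55.3) ang 82.9 circ [485.5 281. ] 47.7
t18.3 pos [503.5 278.8  53.8] yaw 83.0 J [ 24.6  25.3 106.6  -0.   48.  -58.3] w 49.5 F [-0.2 -0.2 -0.4]
shift [0.0006, 0.0002, 0.0278] turn [0.0008, 0.0017, -0.0002] rows>= 1.0
```

View pics/g9.png

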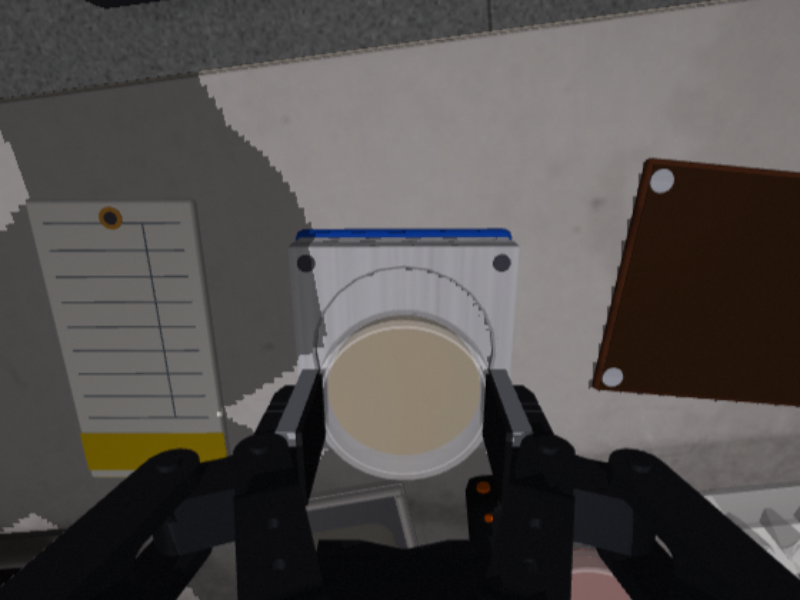

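The straw dish is centred on the recess in y (recess px 316–494, dish centre 404). Lowering it.

Request:
arm_command(targets=[[0.6, [0, 0, 0.008], [0, 0, 0]], [0.6, [0, 0, 0.016], [0, 0, 0]], [0.6, [0, 0, 0.021], [0, 0, 0]], [0.6, [0, 0, 0.024], [0, 0, 0]], [0.6, [0, 0, 0.0265], [0, 0, 0]], [0.6, [0, 0, 0.0265], [0, 0, 0]], [0.6, [0, 0, 0.0265], [0, 0, 0]]])

```text
time: 19.0
ee_pos: [502.4, 278.7, 28.1]
tcp_rot: [[-0.993, 0.121, -0.001], [0.121, 0.993, -0.001], [0.001, -0.001, -1.0]]
force: [-4.6, -2.8, 9.4]
gripper_width: 50.0
```

Request:
arm_command(targets=[[0.2, [0, 0, 0], [0, 0, 0]], [-0.2, [0, 0, 0], [0, 0, 0]], [-0.5, [0, 0, 0], [0, 0, 0]], [-0.6, [0, 0, 0], [0, 0, 0]], [-0.6, [0, 0, 0], [0, 0, 0]], [-0.6, [0, 0, -0.03], [0, 0, 0]], [-0.8, [0, 0, -0.075], [0, 0, 0]], [-1, [-0.03, -0.03, -0.11], [0, 0, 0]], [-1, [-0.05, -0.06, -0.15], [0, 0, 0]], [-1, [-0.05, -0.06, -0.15], [0, 0, 0]]])

```text
time: 20.0
ee_pos: [550.6, 211.9, 182.7]
tcp_rot: [[-0.992, 0.124, 0.012], [0.124, 0.992, 0.002], [-0.012, 0.004, -1.0]]
force: [1.3, 0.3, 0.7]
gripper_width: 85.5
```

Request:
arm_command(targets=[[-1, [0, 0, 0], [0, 0, 0]], [-1, [0, 0, 0], [0, 0, 0]], [-1, [0, 0, 0], [0, 0, 0]]])

```text
time: 20.3
ee_pos: [543.1, 213.6, 174.5]
tcp_rot: [[-0.993, 0.121, -0.003], [0.121, 0.993, -0.001], [0.003, -0.001, -1.0]]
force: [-0.2, 0.3, -0.7]
gripper_width: 85.4
```

Run:
```python
from h import *
a=robot.capture("wrist");k=robot.calibration("wrist");cv2.imwrite("pics/w4.png",cv2.resize(a,(800,600)))
for n,z in [("dish_pink_center",41),("dish_straw_center",38),("card_center",5),("cool_nest",27),("clipboard",5)]: fit("wrist",n,z,k)
plan([498,163.8,60],83)
```

```text
dish_pink_center 0.86 rect c(623.6,339.9) size(64.2,49.3) ang 47.1 circ [626.  337.9] 32.3
dish_straw_center 0.76 rect c(502.9,279.1) size(57.0,55.2) ang 83.0 circ [502.8 278.9] 28.8
card_center 0.74 rect c(498.2,163.6) size(66.0,131.7) ang 83.0 circ [497.8 163.1] 71.3
cool_nest 0.94 rect c(502.5,277.3) size(85.5,85.3) ang 83.1 circ [502.2 277.4] 58.8
clipboard 0.81 rect c(504.5,425.7) size(118.1,99.6) ang 77.7 circ [506. 426.] 75.5
t20.6 pos [544.7 213.7 176.3] yaw 83.1 J [ 17.1  16.6 101.8   0.   61.6 -65.9] w 85.2 F [-0.1  0.4 -0.7]
shift [0.0404, -0.0551, 0.1163] turn [0.0001, 0.0, 0.0012] rows>= 3.0
```

Request:
arm_command(targets=[[-1, [0.0404, -0.055, 0.116], [0, 0, 0]], [-1, [0.0404, -0.055, 0.116], [0, 0, 0]], [-1, [0.0404, -0.055, 0.116], [0, 0, 0]], [-1, [0.0404, -0.055, 0.13], [0, 0, 0]], [-1, [0.0404, -0.055, 0.148], [0, 0, 0]], [-1, [0.0404, -0.055, 0.162], [0, 0, 0]], [-1, [0.0404, -0.055, 0.172], [0, 0, 0]], [-1, [0.0404, -0.055, 0.178], [0, 0, 0]], [-1, [0.0404, -0.055, 0.1808], [0, 0, 0]], [-1, [0.0404, -0.055, 0.1808], [0, 0, 0]]])

```text
time: 21.6
ee_pos: [499.1, 163.9, -3.8]
tcp_rot: [[-0.993, 0.121, 0.002], [0.121, 0.993, 0.001], [-0.002, 0.001, -1.0]]
force: [0.9, -0.3, -0.4]
gripper_width: 85.6
```

Request:
arm_command(targets=[[-0.8, [0, 0, 0], [0, 0, 0]], [-0.7, [0, 0, 0], [0, 0, 0]], [-0.65, [0, 0, 0], [0, 0, 0]], [-0.62, [0, 0, 0], [0, 0, 0]], [-0.62, [0, 0, 0], [0, 0, 0]]])

```text
time: 22.1
ee_pos: [498.9, 163.7, -3.6]
tcp_rot: [[-0.993, 0.121, 0.002], [0.121, 0.993, 0.0], [-0.002, 0.001, -1.0]]
force: [-0.1, 0.6, -0.2]
gripper_width: 69.3
```

Opening is 69 with no table contact yet. Closing on the card.

Request:
arm_command(targets=[[-0.5, [0, 0, 0], [0, 0, 0]], [-0.3, [0, 0, 0], [0, 0, 0]], [0, [0, 0, 0], [0, 0, 0]], [0.2, [0, 0, 0], [0, 0, 0]], [0.2, [0, 0, 0], [0, 0, 0]], [0.2, [0, 0, 0], [0, 0, 0]]])

```text
time: 22.7
ee_pos: [498.9, 163.6, -2.6]
tcp_rot: [[-0.993, 0.121, 0.001], [0.121, 0.993, 0.0], [-0.001, 0.0, -1.0]]
force: [-3.3, -0.6, 9.5]
gripper_width: 62.3
```

Request:
arm_command(targets=[[0.3, [0, 0, -0.004], [0, 0, 0]], [0.3, [0, 0, -0.01], [0, 0, 0]], [0.3, [0, 0, -0.02], [0, 0, 0]], [0.3, [0, 0, -0.035], [0, 0, 0]], [0.3, [0, 0, -0.055], [0, 0, 0]], [0.3, [0, 0, -0.075], [0, 0, 0]], [0.3, [0, 0, -0.09], [0, 0, 0]], [0.3, [0, 0, -0.095], [0, 0, 0]], [0.3, [0, 0, -0.095], [0, 0, 0]], [0.3, [0, 0, -0.095], [0, 0, 0]]])

```text
time: 23.7
ee_pos: [498.2, 163.5, 91.0]
tcp_rot: [[-0.993, 0.122, 0.001], [0.122, 0.993, 0.0], [-0.001, 0.0, -1.0]]
force: [-0.7, 0.3, -0.8]
gripper_width: 62.1
```

Run:
```python
from h import *
a=robot.capture("wrist");k=robot.calibration("wrist");s=robot.state()
zt=s["ee_pos"][2]+8
fit("wrist","card_center",zt,k)
for r in robot.find_in("wrist","card_center")[:1]: print(r["confidence"],cam2w("wrist",r["at"]))
plan([499,402,90],167.7)
cv2.imwrite("pics/g10.png",cv2.resize(a,(800,600)))
```

```text
card_center 0.90 rect c(494.8,164.0) size(65.6,126.2) ang 83.1 circ [495.1 164.2] 70.4
t23.9 pos [497.7 163.4  90.2] yaw 83.0 J [ 13.4  17.3 112.8   0.   50.  -69.6] w 62.2 F [-0.7  1.  -0.5]
shift [0.0277, 0.237, 0.0001] turn [0.0005, -0.0008, -1.478] rows>= 10.0
```

View pics/g10.png

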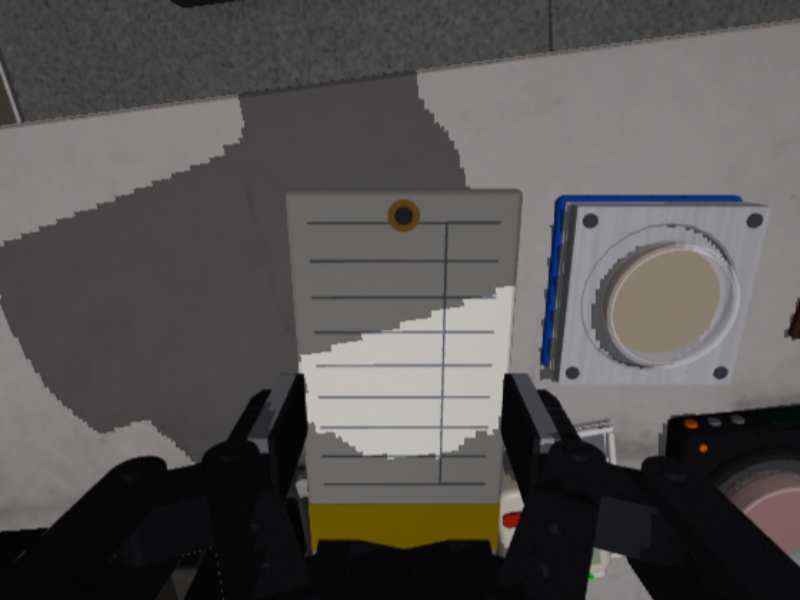

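The card is held level between the pads with its yellow end away from the robot, and the straw dish shows seated in the recess. Turning the card over to the board.

Request:
arm_command(targets=[[0.3, [0.002, 0.012, 0], [0, 0, -0.1]], [0.3, [0.004, 0.035, 0], [0, 0, -0.25]], [0.3, [0.007, 0.062, 0], [0, 0, -0.4]], [0.3, [0.01, 0.09, 0], [0, 0, -0.55]], [0.3, [0.013, 0.12, 0], [0, 0, -0.7]], [0.3, [0.016, 0.148, 0], [0, 0, -0.85]], [0.3, [0.02, 0.175, 0], [0, 0, -1.0]], [0.3, [0.023, 0.2, 0], [0, 0, -1.15]], [0.3, [0.026, 0.222, 0], [0, 0, -1.28]], [0.3, [0.0277, 0.237, 0], [0, 0, -1.38]]])

```text
time: 24.85
ee_pos: [499.3, 403.6, 90.1]
tcp_rot: [[-0.302, -0.953, 0.0], [-0.953, 0.302, -0.0], [0.0, -0.0, -1.0]]
force: [0.2, -0.8, -0.3]
gripper_width: 62.2
```

Request:
arm_command(targets=[[0.3, [0, 0, 0.01], [0, 0, -0.06]], [0.3, [0, 0, 0.02], [0, 0, -0.098]], [0.3, [0, 0, 0.03], [0, 0, -0.098]], [0.3, [0, 0, 0.04], [0, 0, -0.098]], [0.3, [0, 0, 0.045], [0, 0, -0.098]], [0.3, [0, 0, 0.045], [0, 0, -0.098]], [0.3, [0, 0, 0.045], [0, 0, -0.098]]])

```text
time: 25.55
ee_pos: [500.2, 402.2, 46.3]
tcp_rot: [[-0.213, -0.977, 0.001], [-0.977, 0.213, 0.0], [-0.001, -0.001, -1.0]]
force: [0.5, 0.4, -0.6]
gripper_width: 62.2
```

Run:
```python
from h import *
a=robot.capture("wrist");k=robot.calibration("wrist");cv2.imwrite("raw11.png",a);s=robot.state()
cv2.imwrite("pics/g11.png",cv2.resize(a,(800,600)))
fit("wrist","card_center",s["ee_pos"][2]+8,k)
fit("wrist","clipboard",5,k);fit("wrist","clip",8,k)
plan([499,402,3],167.7)
```

```text
card_center 0.90 rect c(499.8,399.5) size(125.3,65.5) ang 77.7 circ [500.  399.8] 70.1
clipboard 0.97 rect c(452.0,402.9) size(50.8,6.8) ang 78.0 circ [452.1 402.9] 25.4
clip none
t25.8 pos [500.5 402.6  47. ] yaw 167.7 J [  34.9   31.8   97.2   -0.    50.9 -132.7] w 62.2 F [0.3 0.2 0.3]
shift [0.0009, 0.0015, 0.044] turn [-0.0021, 0.0017, -0.0] rows>= 1.0
```

View pics/g11.png

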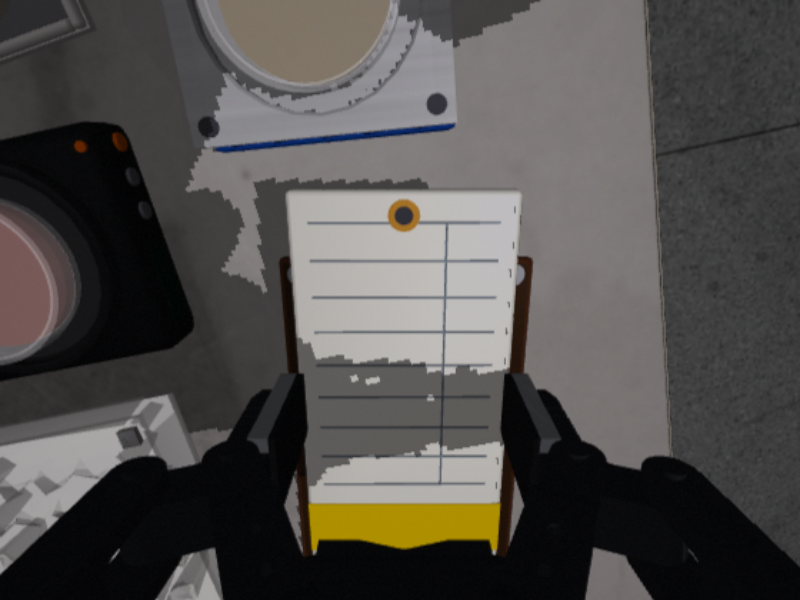

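The card is in line with the board (board edges px 281–532, card centre 404) and clear of the block. Lowering it onto the board.

Request:
arm_command(targets=[[0.3, [0, 0, 0.012], [0, 0, 0]], [0.3, [0, 0, 0.024], [0, 0, 0]], [0.3, [0, 0, 0.033], [0, 0, 0]], [0.3, [0, 0, 0.039], [0, 0, 0]], [0.3, [0, 0, 0.042], [0, 0, 0]], [0.3, [0, 0, 0.0435], [0, 0, 0]], [0.3, [0, 0, 0.0435], [0, 0, 0]], [0.3, [0, 0, 0.0435], [0, 0, 0]]])

```text
time: 26.55
ee_pos: [500.7, 402.7, 3.1]
tcp_rot: [[-0.213, -0.977, 0.003], [-0.977, 0.213, 0.001], [-0.002, -0.002, -1.0]]
force: [0.6, -0.3, -1.0]
gripper_width: 62.3
```

Request:
arm_command(targets=[[0.3, [0, 0, 0.0007], [0, 0, 0]], [0.3, [-0.004, 0, 0.0007], [0, 0, 0]], [0.3, [-0.009, 0, 0.0007], [0, 0, 0]], [0.3, [-0.014, 0, 0.0007], [0, 0, 0]], [0.3, [-0.019, 0, 0.0007], [0, 0, 0]], [0.3, [-0.024, 0, 0.0007], [0, 0, 0]], [0.3, [-0.028, 0, 0.0007], [0, 0, 0]], [0.3, [-0.032, 0, 0.0007], [0, 0, 0]], [0.3, [-0.036, 0, 0.0007], [0, 0, 0]], [0.3, [-0.036, 0, 0.0007], [0, 0, 0]]])

```text
time: 27.55
ee_pos: [507.7, 437.0, 2.5]
tcp_rot: [[-0.212, -0.977, 0.0], [-0.977, 0.212, -0.002], [0.001, -0.001, -1.0]]
force: [-1.5, -5.0, 7.8]
gripper_width: 62.2
```

Request:
arm_command(targets=[[0.3, [-0.002, 0, 0], [0, 0, 0]], [0.3, [-0.004, 0, 0], [0, 0, 0]], [0.3, [-0.006, 0, 0], [0, 0, 0]], [0.3, [-0.008, 0, 0], [0, 0, 0]], [0.3, [-0.008, 0, 0], [0, 0, 0]]])

```text
time: 28.05
ee_pos: [509.3, 444.3, 2.5]
tcp_rot: [[-0.212, -0.977, 0.0], [-0.977, 0.212, -0.002], [0.002, -0.001, -1.0]]
force: [-1.8, -6.1, 7.4]
gripper_width: 62.2
```

Request:
arm_command(targets=[[0.3, [-0.0015, 0, 0], [0, 0, 0]], [0.3, [-0.003, 0, 0], [0, 0, 0]], [0.3, [-0.003, 0, 0], [0, 0, 0]]])

```text
time: 28.35
ee_pos: [509.9, 447.1, 2.5]
tcp_rot: [[-0.212, -0.977, -0.0], [-0.977, 0.212, -0.003], [0.002, -0.0, -1.0]]
force: [-1.7, -6.1, 7.8]
gripper_width: 62.4
```

Request:
arm_command(targets=[[0.3, [-0.0015, 0, 0], [0, 0, 0]], [0.3, [-0.003, 0, 0], [0, 0, 0]], [0.3, [-0.003, 0, 0], [0, 0, 0]]])

```text
time: 28.65
ee_pos: [510.0, 447.4, 2.5]
tcp_rot: [[-0.212, -0.977, -0.002], [-0.977, 0.212, -0.008], [0.008, 0.001, -1.0]]
force: [-1.6, -11.7, 11.4]
gripper_width: 62.2
```

Request:
arm_command(targets=[[0.3, [-0.001, 0, 0], [0, 0, 0]], [0.3, [-0.002, 0, 0], [0, 0, 0]], [0.3, [-0.002, 0, 0], [0, 0, 0]]])

```text
time: 28.95
ee_pos: [509.9, 447.5, 2.5]
tcp_rot: [[-0.211, -0.977, -0.004], [-0.977, 0.211, -0.011], [0.012, 0.002, -1.0]]
force: [-3.5, -17.0, 14.3]
gripper_width: 62.2
```

The card met the stop at y 447.4: force rose to 17 N with no further travel, and along the board that is −10.6 mm. Easing off the push, releasing and retreating.

Request:
arm_command(targets=[[0.3, [0.0035, 0, 0], [0, 0, 0]], [0.3, [0.0035, 0, 0], [0, 0, 0]], [0, [0.0035, 0, 0], [0, 0, 0]], [-0.4, [0.0035, 0, 0], [0, 0, 0]], [-0.8, [0.0035, 0, 0], [0, 0, 0]], [-1, [0.0035, 0, 0], [0, 0, 0]], [-1, [0.0035, 0, 0], [0, 0, 0]], [-1, [0.0035, 0, -0.02], [0, 0, 0]], [-1, [0.0035, 0, -0.06], [0, 0, 0]], [-1, [0.0035, 0, -0.11], [0, 0, 0]]])

```text
time: 29.95
ee_pos: [508.6, 448.8, 111.7]
tcp_rot: [[-0.213, -0.977, -0.002], [-0.977, 0.213, -0.002], [0.003, 0.002, -1.0]]
force: [0.6, -0.1, -0.6]
gripper_width: 85.6
```

```bash
python3 -c "
from h import *
plan([480,300,290],90)"
```

```text
t29.9 pos [508.6 448.8 111.7] yaw 167.7 J [  37.8   30.5   90.3   -0.    59.4 -130. ] w 85.6 F [ 0.6 -0.1 -0.6]
shift [0.1519, -0.0034, -0.1779] turn [-0.0001, -0.0035, 1.3564] rows>= 10.0
```

Request:
arm_command(targets=[[-1, [0.02, 0, -0.04], [0, 0, 0.14]], [-1, [0.05, 0, -0.08], [0, 0, 0.28]], [-1, [0.08, 0, -0.12], [0, 0, 0.42]], [-1, [0.11, 0, -0.15], [0, 0, 0.56]], [-1, [0.13, 0, -0.178], [0, 0, 0.7]], [-1, [0.152, -0.003, -0.178], [0, 0, 0.84]], [-1, [0.152, -0.003, -0.178], [0, 0, 0.98]], [-1, [0.152, -0.003, -0.178], [0, 0, 1.12]], [-1, [0.152, -0.003, -0.178], [0, 0, 1.26]], [-1, [0.152, -0.003, -0.178], [0, 0, 1.356]]])

```text
time: 30.95
ee_pos: [480.7, 300.7, 291.9]
tcp_rot: [[-1.0, 0.004, 0.003], [0.004, 1.0, 0.002], [-0.003, 0.002, -1.0]]
force: [-0.1, 0.0, 0.7]
gripper_width: 85.4
```

Request:
arm_command(targets=[[-1, [0, 0, 0], [0, 0, 0]], [-1, [0, 0, 0], [0, 0, 0]], [-1, [0, 0, 0], [0, 0, 0]], [-1, [0, 0, 0], [0, 0, 0]]])

```text
time: 31.35
ee_pos: [480.6, 300.5, 290.2]
tcp_rot: [[-1.0, -0.001, 0.002], [-0.001, 1.0, 0.001], [-0.002, 0.001, -1.0]]
force: [-0.9, 0.0, 0.4]
gripper_width: 85.8
```

Run:
```python
from h import *
a=robot.capture("wrist");k=robot.calibration("wrist");cv2.imwrite("pics/w5.png",cv2.resize(a,(800,600)))
for n,z in [("dish_pink_center",41),("dish_straw_center",38),("card_center",10),("timer_center",22),("cool_nest",27),("warm_nest",24),("cradle_seat",8),("clipboard",5)]: fit("wrist",n,z,k)
plan([480,300,290],90)
```

```text
dish_pink_center 0.65 rect c(625.6,339.0) size(56.2,60.3) ang 90.0 circ [625.6 338.8] 30.4
dish_straw_center 0.78 rect c(502.3,278.9) size(56.8,55.2) ang 0.0 circ [501.6 279.6] 29.2
card_center 0.66 rect c(508.3,444.9) size(127.4,66.1) ang 78.1 circ [508.8 445.2] 70.3
timer_center 0.93 rect c(631.1,232.6) size(74.6,62.2) ang 3.7 circ [630.6 231.1] 43.9
cool_nest 0.98 rect c(499.8,278.9) size(83.0,89.9) ang 82.9 circ [500.5 278.9] 59.0
warm_nest 0.86 rect c(620.0,338.5) size(93.4,83.5) ang 0.5 circ [619.4 338.6] 59.6
cradle_seat 0.68 rect c(626.1,228.7) size(93.2,87.3) ang 5.1 circ [626.6 229. ] 61.1
clipboard 0.79 rect c(510.7,458.5) size(184.0,99.9) ang 77.4 circ [510.8 457.2] 100.8
t31.8 pos [480.6 300.4 289.9] yaw 90.0 J [ 27.6   8.4  98.1  -0.   73.5 -62.4] w 85.4 F [-0.5 -0.1  0.2]
shift [0.0006, -0.0004, -0.0001] turn [0.0004, 0.0012, 0.0003] rows>= 1.0
```

View pics/w5.png

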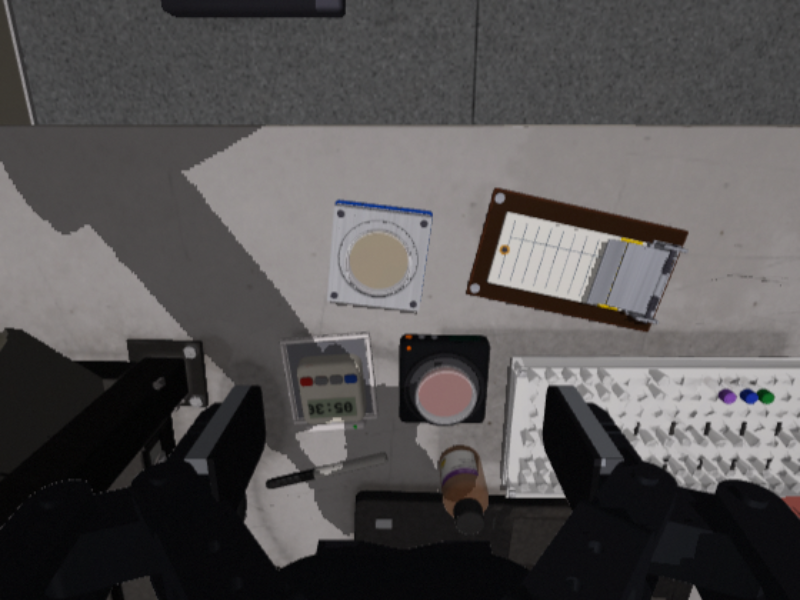

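Run:
```python
from h import *
a=robot.capture("wrist");k=robot.calibration("wrist");g=cv2.cvtColor(a,6)
for r in range(234,300): print(r,g[r,311],a[r,311].tolist(),end=" " if r%3 else "\n")
print()
for r in (248,252,256,260,264,268,275,288,296): print(r,"z26 %.1f z30 %.1f z38 %.1f z41 %.1f"%tuple(pix2w("wrist",(311,r),z,k)[0] for z in (26,30,38,41)))
R=g[275,275:345];print(R.tolist(),[np.round(pix2w("wrist",(c,275),41,k)[1],1) for c in (280,300,311,320,340)])
```

```text
234 69 [68, 69, 71]
235 12 [14, 12, 12] 236 8 [9, 7, 8] 237 9 [10, 9, 9]
238 11 [12, 11, 10] 239 15 [16, 14, 15] 240 17 [18, 16, 17]
241 15 [18, 15, 15] 242 15 [17, 15, 15] 243 15 [17, 15, 15]
244 15 [17, 14, 15] 245 17 [18, 16, 17] 246 15 [17, 15, 15]
247 17 [19, 17, 16] 248 26 [28, 25, 26] 249 26 [28, 26, 26]
250 38 [39, 37, 38] 251 48 [51, 47, 48] 252 53 [54, 52, 53]
253 53 [55, 52, 54] 254 53 [55, 52, 54] 255 64 [67, 63, 66]
256 85 [86, 84, 87] 257 89 [87, 86, 97] 258 92 [86, 87, 104]
259 113 [106, 107, 126] 260 142 [137, 136, 157] 261 133 [125, 125, 153]
262 118 [106, 108, 142] 263 118 [106, 108, 141] 264 117 [105, 107, 142]
265 118 [106, 108, 143] 266 118 [106, 108, 142] 267 117 [105, 107, 141]
268 118 [106, 107, 143] 269 117 [106, 107, 142] 270 118 [106, 108, 142]
271 116 [105, 106, 141] 272 117 [106, 107, 141] 273 117 [106, 106, 142]
274 116 [105, 106, 141] 275 117 [105, 107, 141] 276 116 [105, 106, 141]
277 117 [106, 107, 142] 278 118 [106, 108, 141] 279 116 [105, 106, 140]
280 117 [105, 107, 141] 281 118 [106, 108, 141] 282 118 [107, 108, 142]
283 118 [106, 108, 141] 284 11
[... 486 characters left out ...]
 598.3 z41 596.8
260 z26 610.2 z30 608.1 z38 604.0 z41 602.5
264 z26 616.1 z30 614.0 z38 609.8 z41 608.2
268 z26 622.1 z30 619.9 z38 615.6 z41 613.9
275 z26 632.7 z30 630.4 z38 625.8 z41 624.1
288 z26 652.8 z30 650.3 z38 645.3 z41 643.5
296 z26 665.4 z30 662.8 z38 657.6 z41 655.6
[77, 77, 77, 78, 73, 6, 9, 9, 16, 15, 10, 15, 26, 27, 27, 41, 93, 114, 128, 117, 118, 118, 118, 116, 117, 116, 117, 115, 117, 117, 117, 116, 115, 116, 117, 118, 117, 117, 116, 117, 117, 117, 117, 118, 117, 116, 117, 118, 118, 117, 118, 118, 118, 116, 116, 114, 112, 136, 111, 49, 32, 17, 28, 24, 18, 30, 114, 110, 111, 112] [np.float64(297.6), np.float64(323.6), np.float64(338.0), np.float64(349.7), np.float64(375.7)]
```

```bash
python3 -c "
from h import *
print(robot.sign_off(), robot.state()['time'])"
```

```text
the job is handed in; nothing more can be done
the job is handed in; nothing more can be done
```

The pile is apart and every piece is at its station. I handed the job in at about 32 s of the 99 s allowed; no verdict was reported.

| Item | Result | Basis |
|---|---|---|
| Timer | In its cradle, about 1–5 mm off centre | Last view; the cradle's own position varied by 4–5 mm between views |
| Pink dish | On the stage floor, 1–2 mm off centre | Contact height, and its edges in the last picture |
| Straw dish | In the recess, about 1 mm off centre | Contact height and last view |
| Card | Home against the stop, at −10.6 mm along the board | Push rose to 17 N with no further travel |

- **Card and clip:** the card lies in line with the board to within 1°. The last picture shows the clip over the card's yellow end. I did not measure the clip's angle.
- **Bystanders:** I did not go near the bottle or the pen, and neither looks moved in the last picture. The gripper is open and clear above everything.
- **Checks that disagreed:**
  - **Stage centre:** my first estimate was x = 622, because I had centred it on the box. A fit to the disc gave about 627–628, and I corrected before placing the dish.
  - **Grip opening:** it read 3–5 mm below each object's size in every grasp. I took this as finger flex, since every lift held level.
  - **Card position:** the last visual fit put the card centre about 2–3 mm short of home, because the clip hides its front end. I trusted the contact with the stop instead.
- **Picture count:** I viewed 16 pictures, two past the budget of 14.

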